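# Put the rinsed tiling tools back in their places

## Robot

A 6-joint arm with a two-finger parallel gripper is mounted at the origin on the work surface. World frame = base frame: x ahead of the robot, y to its left, z up, the work surface at z = 0. Lengths are in m, angles in degrees, forces in N, time in s.
With the tool pointing down it reaches from about 0.375 to 0.9 m from the base axis. Payload 3.1 kg.
Tool frame: the origin (TCP) lies midway between the tips of the shut fingers; the grasp point (between the pads) lies 19 mm behind it (grip_point_offset is the distance from the TCP to the grasp point, in m); z points along the fingers, y is the direction in which the jaws open and shut (so a half turn about z gives the same grasp; the last joint's range is limited). The gripper opens to 87 mm and grips with 3 to 60 N. Pads are 19 mm wide; open, the fingers measure 117 mm over their backs; the gripper's body (75 mm by 190 mm) begins 51 mm behind the grasp point.
Start: joints at [-82.993, 30.224, 82.088, -0, 67.689, -10.227], TCP at [0.185, -0.597, 0.223] pointing down, gripper open.
Joint ranges: [-176.69, 176.69], [-43.24, 126.21], [12.49, 139.97], [-82, 262], [0, 151.66], [-163.58, 163.58]. Speed limits (degrees/s): [159.86, 159.86, 180, 180, 180, 180].

## Interface

Orientations are given as a 3x3 rotation matrix whose columns are the frame's x, y, z axes.
In Python, from plant import sense, read_camera, camera_params, job_done, recognise, outline_of, tip_of, grip_point_offset gives the robot as it stands.
- The arm moves only by the tool arm_command, never from a script. Its argument "rows" is a list of rows, each a list of 7 numbers: the gripper's target within -1 to 1 (shut at 1, half-way at 0, fully open at -1), then the shift along the tool's x, y, z in mm, then the turn, a rotation vector about the tool's x, y, z in rad. In form: [[claw, dx, dy, dz, rx, ry, rz], ...]. A call has 1 to 10 rows; each row shifts and turns the commanded pose from where the row before left it, along the tool's axes as they then stand; what a row does not reach is not made up. A row lasts 1/8 s, in which the tool goes at most 62.5 mm and 10.7 degrees, less where a joint would pass 70% of its speed; a pose out of reach is approached as far as the arm can. A call with a gripper value outside its range is refused whole. The fingers move at their own pace and stop on an object; "grip_force" is the grip in N (left out, the last holds). Time passes only in rows, so rows that do not move let the fingers close. It gives the time, the measured TCP pose, the force and the opening at its end, in the units of the state.
- sense(): the state, without advancing time (a new reading comes with each control period).
- read_camera(name): name is "scene" or "top" or "wrist"; returns (picture, depth): 420x560x3 uint8, red, green, blue; 420x560 float32, m along the optical axis (not along the pixel's ray), 0 where there is no reading.
- camera_params(name): a dict with "intrinsics" (3x3 intrinsics, pixels), "xyz" and "rotation" of the camera in the world. Camera axes: x right, y down, z forward; pixel columns grow to the right and rows downward; lengths in m; the calibration is good to about 2 mm. A picture is of the moment at which its call begins: read the wrist's pose just before it. camera_params takes no time and is no camera call; for the wrist camera it gives the pose at the moment of the call.
- job_done(): hands the job in, once; it reports no verdict.
Trained networks look in the newest picture that a camera, given by its name, has taken for a name from the list of things; names that differ only in an ending like _2 or _b are one class to them, and where a whole thing is asked for, a point or a joint stands for the part that bears it (a point fixed in the world has none). Each returns a list of dicts, best first, with "p" (0 to 1); they miss things now and then, are a little off and sometimes report something else, mostly with a low value. They report only what shows in the picture. A call takes as long as a camera call. They do not tell look-alikes from the thing itself.
- recognise(thing, camera): "xyz" ([x, y, z] in m, in the coordinates of the camera as it stood for that picture, good to about 4 mm: the middle of the surface that is visible of it).
- outline_of(thing, camera): "pixels" (420x560 bool, what is visible of it).
- tip_of(thing, camera): "xyz" ([x, y, z] in m, in the coordinates of the camera as it stood for that picture, good to about 4 mm: a listed point, or the origin of a listed thing).
The state is a dict: "time": time; "qpos": joint angles; "dq": joint speeds; "joint_torque": joint torques, N m; "tcp_pos": TCP position; "tool_rot": TCP orientation; "contact_force": force on the tool from outside, world axes, zero at the start; "moment": the same for the moment, N m; "opening": finger opening in m.
Only numpy, scipy, OpenCV 4.12 (cv2) and the standard library are available. Lean on these libraries where they do the work, as an engineer would, in place of code of your own. Each camera call takes 0.05 s, during which the arm holds its last target.

## Task

Put the four rinsed tiling things away on the bench: stand the white cup in the round outline, set the blue float flat in the rectangular outline, lay the scraper in the scraper-shaped outline with its blade on the blade end, and nest the loose steel angle over the short angle fixed on its black pad, ridge on ridge, with the legs lying flush and the loose piece centred along it. Let go of everything, and leave the amber jar where it stands.

Things in the scene. Friction and masses are not known exactly. Their poses are not given: they have to be found in the camera images.
- cup_center (a point): White open plastic cup, 65 mm tall, 50 mm across at the foot and 58 mm at the rim (about 55 mm two thirds of the way up), wall 3 mm, loose and standing upright on the table. The point is on its axis, half-way up (32.5 mm above its underside). z is up along its axis.
- float_center (a point): Tiler's float, loose, flat: blue plate 130 x 70 x 10 mm, over it a black handle bar along its length, 112 mm long (x), 26 mm wide (y), 35 to 60 mm above the underside, on two posts 40 mm either side of the middle. The point is over the plate's middle, half-way up (30 mm above the underside, 17.5 mm below the bar's centre). x along the length, z up; both ends alike.
- scraper_center (a point): Loose scraper lying flat, 150 mm long: dark wooden handle (x = -75 to +20 mm, 26 mm wide, 24 mm high), low brass collar, flat steel blade (x = +32 to +75 mm, 56 mm wide, 3 mm thick). The point is at mid length, near the centre of mass, half-way up the handle (12 mm above the underside); the handle can be gripped across there. x points to the blade, z up.
- scraper_tip (a point): Middle of the scraper's blade edge, 75 mm from the scraper's centre point, 1.5 mm above its underside.
- angle_center (a point): Loose steel angle (legs 42 mm, 4 mm thick, 60 mm long) lying like a tent, ridge up: 32.5 mm high, 59 mm wide at the feet. The point is below the ridge at mid length, 16 mm above the feet. x along the ridge, z up; ends alike. Can be gripped lengthwise by its end faces (60 mm apart) under the ridge, fingertips 5 mm off the table. Nested, the point is 25.7 mm above the rack's underside.
- cup_pad: Target of the cup: fixed black rubber pad 100 x 100 mm, 4 mm thick, with a yellow ring outline of 66 mm diameter at its centre. Origin: centre of the underside, on the table.
- float_pad: Target of the float: fixed black rubber pad 155 x 92 mm, 4 mm thick, with a yellow rectangle of 138 x 78 mm at its centre. Origin: centre of the underside; x along its length.
- scraper_pad: Target of the scraper: fixed black rubber pad 170 x 80 mm, 4 mm thick, with a yellow scraper-shaped outline (158 mm long, blade end 64 mm wide, handle 34 mm wide). Origin: centre of the underside, under the outline's middle; x points to the outline's blade end. The scraper's centre point belongs over the origin.
- angle_rack: Target of the loose angle: fixed black rubber pad 100 x 90 mm, 4 mm thick, with a fixed metal angle of the same section, 40 mm long, ridge up (top 36.5 mm above the underside) at its middle. The loose angle goes on top, ridge along ridge, 10 mm over at each end, feet then 9.7 mm above the table. Origin: centre of the underside, under the ridge's middle; x along the ridge.
- jar_center (a point): Amber glass jar with a white lid, 38 mm across, 58 mm tall, loose, to be left alone. The point is on its axis half-way up. A green can (38 mm across, 50 mm tall) and an orange tape roll (42 mm across, 24 mm high) stand like it in the gaps among the things; other equipment stands along the far and side edges of the table.
Not all that is in view belongs to the job. What is shaped like the part that bears scraper_center but green is not meant.

How it is judged:
By the outcome, as a careful person would: the job done as asked, in the order asked, and still so for the second after the job is handed in, with the robot touching nothing.
It also fails if it takes over 112 s, if anything falls off the work surface, if the arm or the gripper's body presses on something with over 40 N, if the wrist force passes 120 N, or if a joint passes its speed limit or range.

## Working session

There is one attempt and no reset: what is moved stays moved. The work goes in short steps, Python scripts to look and compute and a tool call to move; the robot and the scene stay as the last step left them, time stands still between calls to the robot, and variables do not carry over. Pictures are saved under pics/ and viewed, and the job is handed in when it is done.

Besides the shell and the picture viewer there is one more tool, called after "Call:" in YAML: its name, and indented under it one key for each argument. arm_command: Moves the arm, as the interface text tells. Its arguments: {"type":"object","properties":{"rows":{"type":"array"},"grip_force":{"type":"number"}},"required":["rows"]}

```bash
ls; mkdir -p pics; python3 - <<'E'
from plant import *
import cv2, numpy as np
s=sense(); print({k:np.round(v,3).tolist() for k,v in s.items()}, grip_point_offset)
for c in ["scene","top","wrist"]:
    im,d=read_camera(c); cv2.imwrite(f"pics/{c}0.png",im[:,:,::-1]); np.save(f"pics/{c}0d.npy",d)
    p=camera_params(c); print(c,{k:np.round(v,4).tolist() for k,v in p.items()})
E
```

```text
pics
{'time': 0.0, 'qpos': [-82.99, 30.278, 82.157, 0.0, 67.688, -10.227], 'dq': [0.059, 0.035, -0.056, 0.061, 0.124, 0.058], 'joint_torque': [-0.001, -44.004, -17.659, 0.063, 0.058, -0.0], 'tcp_pos': [0.185, -0.596, 0.222], 'tool_rot': [[0.955, 0.296, -0.0], [0.296, -0.955, 0.002], [0.0, -0.002, -1.0]], 'contact_force': [0.016, -0.705, -0.311], 'moment': [-0.01, 0.023, -0.04], 'opening': 0.087} 0.0187
scene {'intrinsics': [[463.5968, 0.0, 286.9897], [0.0, 463.5968, 204.8911], [0.0, 0.0, 1.0]], 'xyz': [0.9921, 0.7174, 0.6838], 'rotation': [[-0.8559, 0.2914, -0.4273], [0.5172, 0.4821, -0.7072], [-0.0001, -0.8262, -0.5633]]}
top {'intrinsics': [[452.2416, 0.0, 279.1383], [0.0, 452.2416, 214.1368], [0.0, 0.0, 1.0]], 'xyz': [0.3112, -0.0861, 1.4197], 'rotation': [[-0.0225, -0.989, 0.1461], [-0.9996, 0.025, 0.015], [-0.0185, -0.1457, -0.9892]]}
wrist {'intrinsics': [[357.3163, 0.0, 283.9315], [0.0, 357.3163, 206.9596], [0.0, 0.0, 1.0]], 'xyz': [0.2596, -0.5741, 0.3832], 'rotation': [[0.2945, -0.9157, -0.2734], [-0.9556, -0.283, -0.0817], [-0.0026, 0.2853, -0.9584]]}
```

View pics/top0.png

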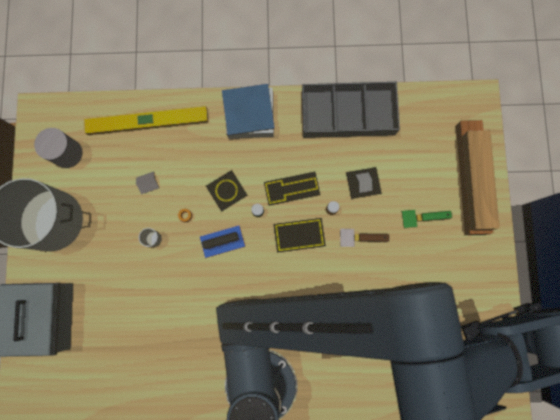

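View pics/scene0.png

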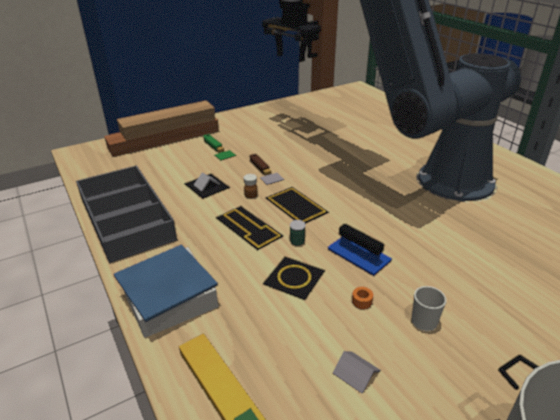

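View pics/wrist0.png

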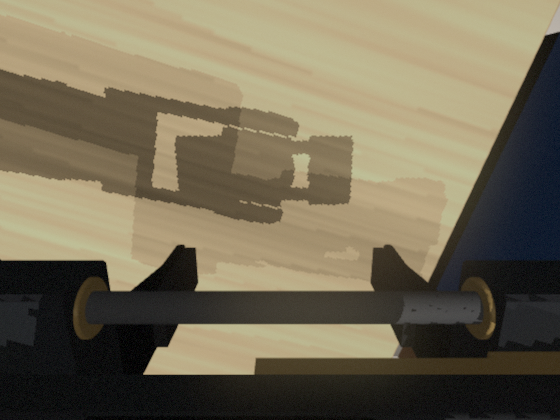

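```bash
cat > h.py <<'E'
from plant import *
import cv2, numpy as np
np.set_printoptions(precision=4,suppress=True)
def cam(c):
    p=camera_params(c); return np.array(p["intrinsics"]),np.array(p["xyz"]),np.array(p["rotation"])
def shot(c,name):
    K,t,R=cam(c); im,d=read_camera(c); cv2.imwrite(f"pics/{name}.png",im[:,:,::-1]); np.savez(f"pics/{name}.npz",im=im,d=d,K=K,t=t,R=R); return im,d,K,t,R
def load(name):
    z=np.load(f"pics/{name}.npz"); return z["im"],z["d"],z["K"],z["t"],z["R"]
def ray(u,v,K,t,R,z):
    "intersect pixel ray(s) with plane height z"
    u=np.atleast_1d(u).astype(float);v=np.atleast_1d(v).astype(float)
    r=np.stack([(u-K[0,2])/K[0,0],(v-K[1,2])/K[1,1],np.ones_like(u)],-1)@R.T
    s=(z-t[2])/r[:,2]; return t+r*s[:,None]
def cloud(d,K,t,R):
    v,u=np.mgrid[:d.shape[0],:d.shape[1]]
    p=np.stack([(u-K[0,2])/K[0,0]*d,(v-K[1,2])/K[1,1]*d,d],-1)
    return p@R.T+t
def proj(P,K,t,R):
    q=(np.atleast_2d(P)-t)@R; return q[:,:2]/q[:,2:]*[K[0,0],K[1,1]]+K[:2,2]
E
python3 - <<'E'
from h import *
for c in ["top","scene"]:
    im,d,K,t,R=shot(c,c+"1")
    for n in ["cup_center","float_center","scraper_center","scraper_tip","angle_center","cup_pad","float_pad","scraper_pad","angle_rack","jar_center"]:
        r=tip_of(n,c)
        print(c,n,[(np.round(np.array(x["xyz"])@R.T+t,3).tolist(),round(x["p"],2)) for x in r[:3]])
    print(sense()["time"])
E
```

```text
top cup_center []
top float_center [([0.44, 0.112, 0.026], 0.84)]
top scraper_center [([0.441, -0.331, 0.011], 0.9), ([0.501, -0.526, 0.009], 0.69), ([0.439, 0.113, 0.027], 0.27)]
top scraper_tip [([0.498, -0.449, 0.0], 0.61), ([0.442, -0.254, -0.005], 0.59)]
top angle_center [([0.631, 0.357, 0.012], 0.74)]
top cup_pad [([0.603, 0.107, -0.002], 0.58)]
top float_pad []
top scraper_pad [([0.603, -0.109, -0.002], 0.82), ([0.451, 0.333, 0.031], 0.21)]
top angle_rack [([0.618, -0.336, -0.001], 0.65)]
top jar_center [([0.534, -0.227, 0.029], 0.48), ([0.443, 0.113, 0.026], 0.21)]
0.7
scene cup_center [([0.451, 0.331, 0.032], 0.95)]
scene float_center [([0.436, 0.114, 0.029], 0.9), ([0.445, -0.254, 0.002], 0.39)]
scene scraper_center [([0.443, -0.329, 0.011], 0.88), ([0.501, -0.533, 0.012], 0.88)]
scene scraper_tip [([0.498, -0.452, 0.0], 0.81), ([0.444, -0.256, -0.001], 0.77)]
scene angle_center [([0.637, 0.357, 0.012], 0.75), ([0.456, -0.13, -0.0], 0.43)]
scene cup_pad [([0.602, 0.102, -0.004], 0.88)]
scene float_pad [([0.456, -0.13, -0.002], 0.79)]
scene scraper_pad [([0.604, -0.11, 0.002], 0.82)]
scene angle_rack [([0.618, -0.337, -0.001], 0.74)]
scene jar_center [([0.532, -0.237, 0.023], 0.54)]
1.25
```

```bash
python3 - <<'E'
import cv2
a=cv2.imread("pics/scene0.png"); cv2.imwrite("pics/sc_a.png",cv2.resize(a[120:290,170:400],None,fx=3.4,fy=3.4,interpolation=2))
a=cv2.imread("pics/top0.png"); cv2.imwrite("pics/tp_a.png",cv2.resize(a[155:265,120:470],None,fx=2.25,fy=2.25,interpolation=2))
E
```

```text
(no output)
```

View pics/sc_a.png

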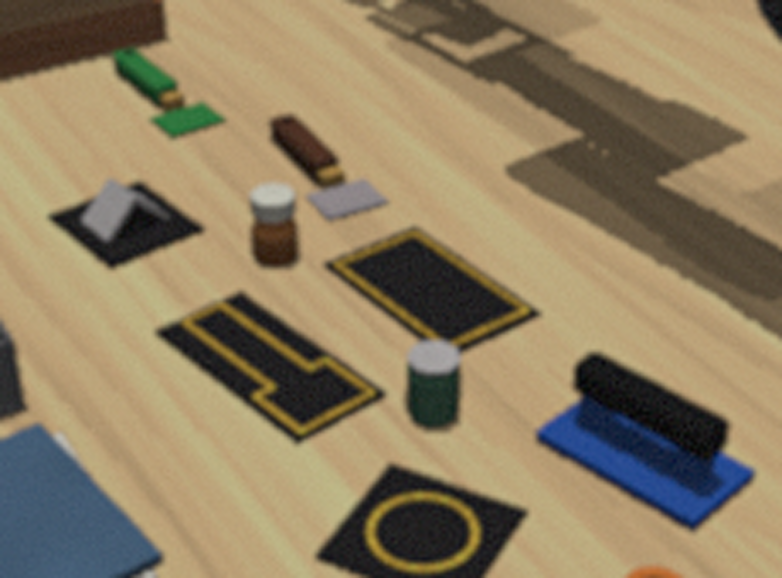

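View pics/tp_a.png

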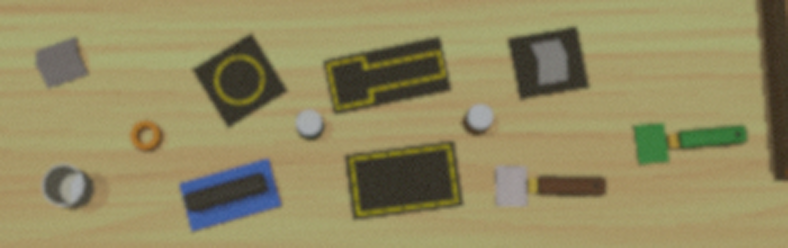

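Call:
arm_command:
  rows:
    - [-1,0,0,-30,0,0,0.15]
    - [-1,0,0,-30,0,0,0.15]
    - [-1,33,-47,-6,0,0,0]
    - [-1,33,-47,-6,0,0,0]
    - [-1,33,-47,-6,0,0,0]
    - [-1,33,-47,-6,0,0,0]
    - [-1,33,-47,-6,0,0,0]
    - [-1,33,-47,-6,0,0,0]
    - [-1,33,-47,-6,0,0,0]
    - [-1,33,-47,-6,0,0,0]

```text
time: 2.5
tcp_pos: [0.4498, -0.2191, 0.331]
tool_rot: [[1.0, 0.001, 0.001], [0.001, -1.0, -0.001], [0.001, 0.001, -1.0]]
contact_force: [0.6, -1.2, 0.4]
opening: 0.0872
```

Call:
arm_command:
  rows:
    - [-1,0,0,0,0,0,0]
    - [-1,0,0,0,0,0,0]

```text
time: 2.75
tcp_pos: [0.4488, -0.2208, 0.3306]
tool_rot: [[1.0, 0.002, -0.0], [0.002, -1.0, -0.001], [-0.0, 0.001, -1.0]]
contact_force: [0.3, -0.8, -0.0]
opening: 0.0872
```

```bash
python3 - <<'E'
from h import *
s=sense(); print(s["tcp_pos"],s["tool_rot"],s["qpos"])
im,d,K,t,R=shot("wrist","w1"); print(t,R)
T=s["tool_rot"]; print(np.array(T).T@(t-s["tcp_pos"]), np.array(T).T@R)
E
```

```text
[ 0.4488 -0.2208  0.3306] [[ 1.      0.0018 -0.0003]
 [ 0.0018 -1.     -0.0007]
 [-0.0003  0.0007 -1.    ]] [-38.9906  13.5474  91.159   -0.043   75.2831  50.9179]
[ 0.5267 -0.2212  0.4919] [[-0.0001 -0.9582 -0.2862]
 [-1.      0.      0.0002]
 [-0.0002  0.2862 -0.9582]]
[ 0.0779  0.0007 -0.1614] [[-0.0019 -0.9583 -0.2859]
 [ 1.     -0.0015 -0.0014]
 [ 0.0009 -0.2859  0.9583]]
```

View pics/w1.png

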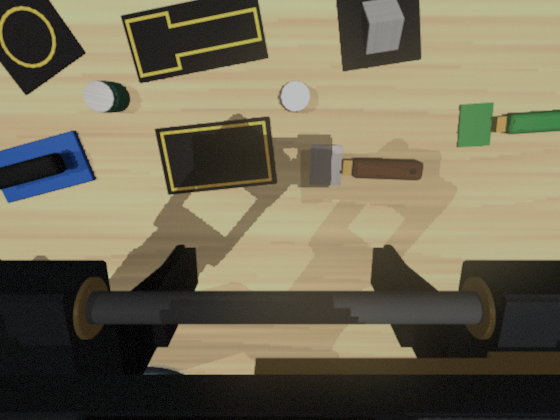

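Call:
arm_command:
  rows:
    - [-1,3,-60,0,0,0,0]
    - [-1,3,-60,0,0,0,0]
    - [-1,3,-60,0,0,0,0]
    - [-1,3,-60,0,0,0,0]
    - [-1,3,-60,0,0,0,0]
    - [-1,3,-60,0,0,0,0]
    - [-1,3,-60,0,0,0,0]
    - [-1,0,0,0,0,0,0]
    - [-1,0,0,0,0,0,0]

```text
time: 3.92
tcp_pos: [0.4698, 0.1978, 0.3301]
tool_rot: [[1.0, -0.001, -0.001], [-0.001, -1.0, -0.001], [-0.001, 0.001, -1.0]]
contact_force: [-1.5, 0.1, -0.0]
opening: 0.0865
```

```bash
python3 - <<'E'
from h import *
s=sense(); print(s["tcp_pos"],s["tool_rot"],s["qpos"])
im,d,K,t,R=shot("wrist","w2"); print(t,R)
E
```

```text
[0.4698 0.1978 0.3301] [[ 1.     -0.0006 -0.0009]
 [-0.0006 -1.     -0.0011]
 [-0.0009  0.0011 -1.    ]] [ 10.2933  14.4647  89.9391  -0.0536  75.6559 100.3396]
[0.5478 0.1973 0.4915] [[-0.0024 -0.958  -0.2867]
 [-1.      0.0024  0.0005]
 [ 0.0002  0.2867 -0.958 ]]
```

View pics/w2.png

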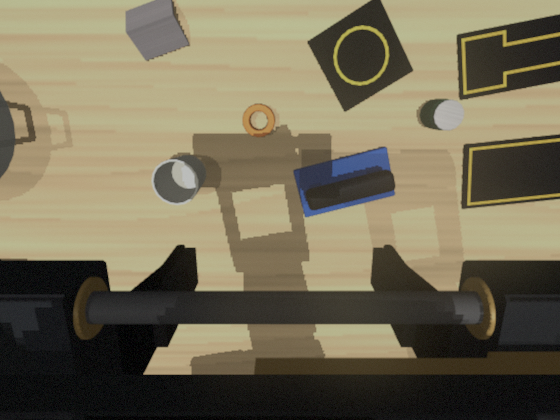

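```bash
cat > meas.py <<'E'
from h import *
from scipy import optimize
def circ(P):
    f=lambda q: np.hypot(P[:,0]-q[0],P[:,1]-q[1])-q[2]
    r=optimize.least_squares(f,[*P[:,:2].mean(0),.03],loss="soft_l1",f_scale=.001); return r.x,np.std(r.fun)
def rect(P):
    (c,wh,a)=cv2.minAreaRect(((P[:,:2])*1000).astype(np.float32)); 
    if wh[0]<wh[1]: wh=wh[::-1]; a+=90
    a=(a+90)%180-90
    return np.array(c)/1000,np.array(wh),a
def comp(mask,uv):
    n,l=cv2.connectedComponents(mask.astype(np.uint8)); 
    v=l[uv[1]-3:uv[1]+4,uv[0]-3:uv[0]+4].ravel(); v=v[v>0]
    return l==np.bincount(v).argmax()
def edge(m):
    cs,_=cv2.findContours(m.astype(np.uint8),cv2.RETR_EXTERNAL,cv2.CHAIN_APPROX_NONE); c=max(cs,key=len)[:,0]; return c
def hsv(im): return cv2.cvtColor(im,cv2.COLOR_RGB2HSV).astype(int)
E
python3 - <<'E'
from meas import *
for n in ["w1","w2"]:
    im,d,K,t,R=load(n); P=cloud(d,K,t,R); H=hsv(im)
    yel=(H[...,0]>20)&(H[...,0]<35)&(H[...,1]>170)&(H[...,2]>90)
    cv2.imwrite(f"pics/{n}_y.png",yel*255)
    bl=(H[...,2]<55)
    # table height check
    tab=(H[...,1]>60)&(H[...,2]>130); z=P[...,2][:240][tab[:240]]; print(n,"table z",np.median(z),np.std(z))
    cs=cv2.connectedComponentsWithStats(yel.astype(np.uint8))
    for i in range(1,cs[0]):
        if cs[2][i,4]>60:
            m=cs[1]==i; v,u=np.nonzero(m); Q=ray(u,v,K,t,R,.004); print(n,"yel",cs[3][i],cs[2][i],"rect",rect(Q), "z",np.median(P[m][:,2]))
    blue=(H[...,0]>105)&(H[...,0]<130)&(H[...,1]>150)&(H[...,2]>60)&(P[...,2]<.02)
    v,u=np.nonzero(blue); print(n,"blue",rect(ray(u,v,K,t,R,.01)),np.median(P[blue][:,2]))
E
```

```text
w1 table z -0.0008511465466506385 0.031294447582908426
w1 blue (array([0.4393, 0.1108]), array([129.6914,  67.5765]), -75.40024280548096) 0.009319759801742433
w2 table z -0.0008236669006987662 0.03124280011487231
w2 blue (array([0., 0.]), array([0., 0.]), 0.0) nan[ WARN:0@0.342] global loadsave.cpp:1063 imwrite_ Unsupported depth image for selected encoder is fallbacked to CV_8U.
  return _methods._mean(a, axis=axis, dtype=dtype,
  ret = ret.dtype.type(ret / rcount)
```

```bash
python3 - <<'E'
from meas import *
im,d,K,t,R=load("w2"); H=hsv(im); P=cloud(d,K,t,R)
for u,v in [(361,28),(361,27),(335,55),(480,36),(305,200),(310,170),(390,180),(150,30),(163,182),(185,170)]: print((u,v),H[v,u],P[v,u])
im,d,K,t,R=load("w1"); H=hsv(im); P=cloud(d,K,t,R)
for u,v in [(190,35),(161,160),(215,124),(25,160),(330,155),(390,168),(380,25),(400,20),(395,62)]: print((u,v),H[v,u],P[v,u])
E
```

```text
(361, 28) [ 27 134 177] [0.6329 0.1017 0.005 ]
(361, 27) [ 28 134 183] [0.6344 0.1013 0.0028]
(335, 55) [ 28 132 183] [0.6023 0.1323 0.0028]
(480, 36) [ 25 139 183] [ 0.6237 -0.0474  0.0039]
(305, 200) [113 116 112] [0.4135 0.1679 0.0087]
(310, 170) [117  76  74] [0.4561 0.1617 0.009 ]
(390, 180) [17 53 67] [0.4527 0.0662 0.0584]
(150, 30) [  0  13 120] [0.6277 0.3557 0.0255]
(163, 182) [26 24 86] [0.4457 0.3553 0.0352]
(185, 170) [ 50   4 188] [0.4555 0.334  0.0039]
(190, 35) [15 28 36] [ 0.6047 -0.104   0.0036]
(161, 160) [ 21  81 113] [ 0.448  -0.0521  0.0027]
(215, 124) [19 66 54] [ 0.4963 -0.129   0.0026]
(25, 160) [109 183 114] [0.4565 0.0964 0.0557]
(330, 155) [15 40 89] [ 0.4548 -0.2843  0.0024]
(390, 168) [ 15 115  95] [ 0.4404 -0.3621  0.0221]
(380, 25) [ 10  11 141] [ 0.6109 -0.3334  0.0312]
(400, 20) [ 15  11 141] [ 0.6158 -0.3557  0.0331]
(395, 62) [19 66 62] [ 0.5733 -0.3624  0.0038]
```

```bash
python3 - <<'E'
from meas import *
for n in ["w1","w2"]:
    im,d,K,t,R=load(n); P=cloud(d,K,t,R); H=hsv(im)
    m=((H[...,2]<66)&(P[...,2]<.012)&(P[...,2]>-.01)).astype(np.uint8); m[245:]=0
    m=cv2.morphologyEx(m,cv2.MORPH_OPEN,np.ones((2,2)))
    mm=cv2.morphologyEx(m,cv2.MORPH_CLOSE,np.ones((9,9)))
    cs=cv2.connectedComponentsWithStats(mm)
    for i in range(1,cs[0]):
        if cs[2][i,4]>600:
            k=(cs[1]==i)&(m>0); v,u=np.nonzero(k); Q=ray(u,v,K,t,R,.004); print(n,"dark",cs[3][i].round(),cs[2][i],"rect",*rect(Q))
    blue=(H[...,0]>105)&(H[...,0]<130)&(H[...,1]>60)&(P[...,2]<.02)
    blue[:100]=0;blue[235:]=0
    blue=cv2.morphologyEx(blue.astype(np.uint8),cv2.MORPH_OPEN,np.ones((2,2)))
    v,u=np.nonzero(blue); print(n,"blue",*rect(ray(u,v,K,t,R,.01)))
    cv2.imwrite(f"pics/{n}_m.png",np.vstack([mm[:245]*255,blue[:245]*255]))
    bar=(P[...,2]>.054)&(P[...,2]<.064)&(H[...,2]<90); bar[245:]=0
    if n=="w2": bar[:,:250]=0
    bar=cv2.morphologyEx(bar.astype(np.uint8),cv2.MORPH_OPEN,np.ones((2,2)))
    print("bar",*rect(P[bar>0]),np.median(P[bar>0],0))
im,d,K,t,R=load("w2"); P=cloud(d,K,t,R); H=hsv(im)
for zz in [(.055,.07),(.062,.068)]:
    m=(P[...,2]>zz[0])&(P[...,2]<zz[1]); m[:,:130]=0;m[:,230:]=0;m[:140]=0;m[225:]=0; print("cup",m.sum(),*circ(P[m]))
g=(H[...,1]<40)&(P[...,2]>.003)&(P[...,2]<.04); g[70:]=0;g[:,:110]=0;g[:,200:]=0
v,u=np.nonzero(g); print("angle",g.sum(),*rect(P[g]),np.median(P[g],0), u.min(),v.min())
E
```

```text
w1 dark [35. 42.] [   0    0   86   95 5570] rect [0.6007 0.0975] [100.6845 100.3576] -59.39066505432129
w1 dark [198.  37.] [ 123    0  146   83 8683] rect [ 0.6018 -0.1117] [167.745   79.6527] -79.51239776611328
w1 dark [376.  35.] [ 338    0   83   70 3308] rect [ 0.6099 -0.3406] [98.2875 81.6892] -81.7549467086792
w1 dark [218. 156.] [ 157  119  120   76 7353] rect [ 0.4519 -0.131 ] [153.2185  90.7621] -83.85428810119629
w1 blue [0.4381 0.1093] [131.9774  68.7902] -75.3920669555664
bar [ 0.4715 -0.019 ] [419.3574  25.9082] -75.23561096191406 [0.4425 0.0948 0.0589]
w2 dark [362.  55.] [ 310    0  103  108 6394] rect [0.6001 0.099 ] [98.4914 98.2276] 31.24300765991211
w2 dark [510.  58.] [ 459   16  101   82 6515] rect [ 0.5969 -0.0886] [125.5434  78.2379] -79.5236988067627
w2 dark [514. 171.] [ 464  136   96   70 5721] rect [ 0.4505 -0.1197] [135.1649  90.3489] -83.92659950256348
w2 blue [0.4374 0.1131] [128.0354  69.2857] -75.32236194610596
bar [0.4877 0.119 ] [155.657  124.8032] 14.4785795211792 [0.4378 0.1138 0.0586]
cup 552 [0.4529 0.3309 0.0269] 0.0009765613196544838
cup 366 [0.4526 0.3314 0.0271] 0.0009245127923441338
angle 2466 [0.6345 0.3545] [60.2141 57.9136] -71.75749015808105 [0.6297 0.3531 0.0183] 126 0
```

```bash
python3 - <<'E'
import cv2,numpy as np
a=cv2.imread("pics/w2.png"); b=cv2.imread("pics/w1.png")
cv2.imwrite("pics/w2c.png",np.vstack([cv2.resize(a[0:75,100:300],None,fx=4,fy=4,interpolation=2),cv2.resize(b[0:75,330:530],None,fx=4,fy=4,interpolation=2)]))
E
```

```text
(no output)
```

View pics/w2c.png

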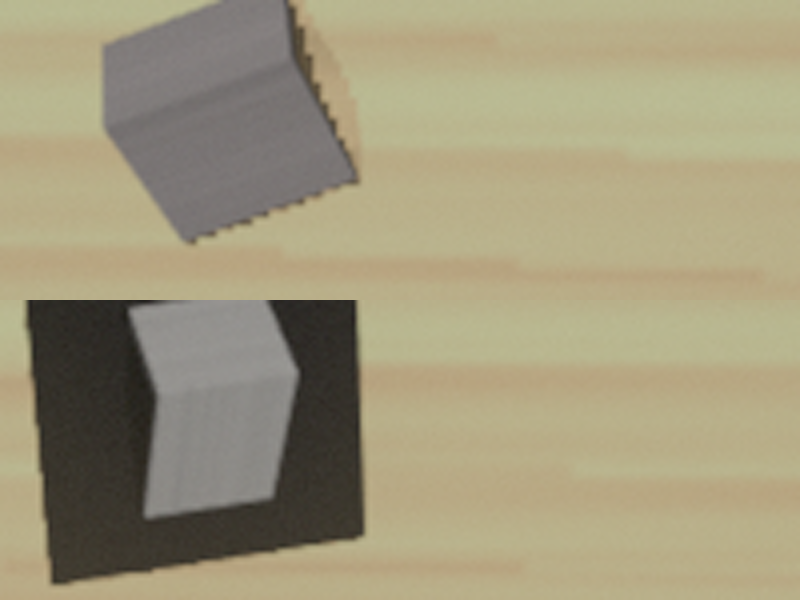

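View pics/w1_m.png

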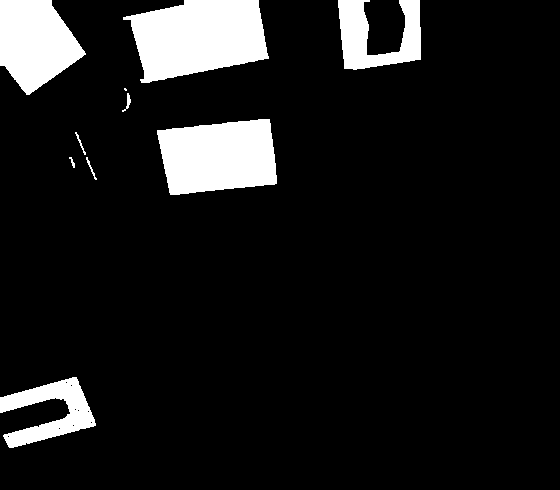

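```bash
python3 - <<'E'
from meas import *
im,d,K,t,R=load("scene1"); P1=cloud(d,K,t,R).reshape(-1,3)
im,d,K,t,R=load("top1"); P2=cloud(d,K,t,R).reshape(-1,3)
im,d,K,t,R=load("w2"); P=cloud(d,K,t,R)[:240].reshape(-1,3)
for Q in (P1,P2,P):
    k=(Q[:,2]>.08)&(Q[:,1]>.36)&(Q[:,1]<.8)&(Q[:,0]>.3)&(Q[:,0]<.8)&(Q[:,2]<.5)
    q=Q[k]; 
    if len(q): i=q[:,1].argmin(); print(len(q), "miny pt",q[i], "pct", np.percentile(q,[1,50,99],0).tolist())
E
```

```text
2061 miny pt [0.5    0.5256 0.1456] pct [[0.4636888119087524, 0.5274529295817121, 0.08196976813891714], [0.5058048720591131, 0.5668975687459086, 0.14527814563479646], [0.5924861635243215, 0.5927059368921573, 0.17090295515718784]]
3601 miny pt [0.5144 0.527  0.1483] pct [[0.30162034009597194, 0.5334424514884433, 0.08183621991773604], [0.5491833719175891, 0.6241505463709748, 0.11362229944668512], [0.7796672352611054, 0.7578606785334036, 0.17123875054706494]]
```

Call:
arm_command:
  rows:
    - [-1,-6,-45,35,0,0,0]
    - [-1,-6,-44,35,0,0,0]
    - [-1,-5,-44,35,0,0,0]
    - [-1,0,0,60,0,0,0]
    - [-1,0,0,60,0,0,0]
    - [-1,0,0,50,0,0,0]
    - [-1,0,0,30,0,0,0]
    - [-1,0,0,0,0,0,0]

```text
time: 4.97
tcp_pos: [0.4519, 0.3295, 0.0235]
tool_rot: [[1.0, -0.003, -0.005], [-0.003, -1.0, -0.003], [-0.005, 0.003, -1.0]]
contact_force: [-0.9, -1.1, 0.5]
opening: 0.0872
```

Call:
arm_command:
  rows:
    - [1,0,0,0,0,0,0]
    - [1,0,0,0,0,0,0]
    - [1,0,0,0,0,0,0]
    - [1,0,0,0,0,0,0]
    - [1,0,0,0,0,0,0]
    - [1,0,0,0,0,0,0]
  grip_force: 15

```text
time: 5.72
tcp_pos: [0.4531, 0.3325, 0.0266]
tool_rot: [[1.0, 0.001, 0.002], [0.001, -1.0, 0.0], [0.002, -0.0, -1.0]]
contact_force: [-0.4, -1.5, 6.2]
opening: 0.0566
```

Call:
arm_command:
  rows:
    - [1,0,0,-30,0,0,0]
    - [1,0,0,-60,0,0,0]
    - [1,29,46,-10,0,0,0]
    - [1,30,47,0,0,0,0]
    - [1,29,46,0,0,0,0]
    - [1,30,47,0,0,0,0]
    - [1,29,46,0,0,0,0]
    - [1,0,0,20,0,0,0]
    - [1,0,0,0,0,0,0]

```text
time: 6.85
tcp_pos: [0.598, 0.0998, 0.1039]
tool_rot: [[1.0, -0.0, -0.005], [-0.0, -1.0, 0.0], [-0.005, -0.0, -1.0]]
contact_force: [-0.9, -0.1, -0.8]
opening: 0.0565
```

```bash
cat > av.py <<'E'
from h import *
def av():
    s=sense(); return s
E
python3 - <<'E'
from meas import *
s=sense(); print(s["tcp_pos"],s["contact_force"],s["opening"],s["time"])
im,d,K,t,R=shot("wrist","w3"); print(t)
s=sense(); print(s["tcp_pos"])
P=cloud(d,K,t,R)
m=(P[...,2]>.02)&(d<.3)
E
```

```text
[0.598  0.0998 0.1039] [-0.8526 -0.1187 -0.8156] 0.05649916461157789 6.85
[0.6766 0.0991 0.2649]
[0.5984 0.1005 0.1047]
```

View pics/w3.png

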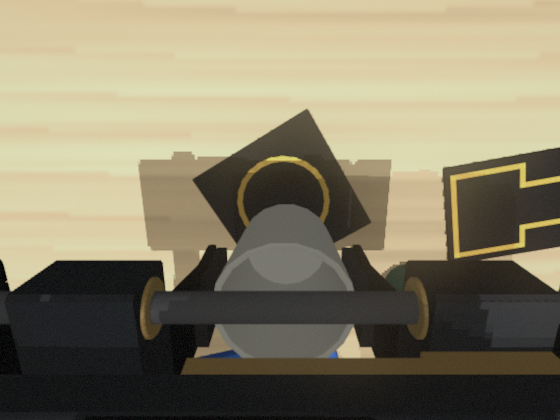

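```bash
python3 - <<'E'
from meas import *
im,d,K,t,R=load("w3"); H=hsv(im); P=cloud(d,K,t,R)
y=(H[...,0]>17)&(H[...,0]<35)&(H[...,1]>110)&(H[...,2]>90)&(abs(P[...,2]-.004)<.01)
y[:150]=0;y[235:]=0;y[:,:225]=0;y[:,340:]=0
v,u=np.nonzero(y); Q=ray(u,v,K,t,R,.004); print(len(Q),*circ(Q))
c=ray([307,193,372],[110,180,222],K,t,R,.004); print("corners",c, "center from l,r",(c[1]+c[2])/2)
# cup: dist
m=(P[...,2]>.07)&(d>0); m[:200]=0; m[245:]=0; m[:,:232]=0; m[:,345:]=0
print(P[222,285],P[215,285],P[208,285],P[230,260])
E
```

```text
1076 [0.6017 0.1003 0.033 ] 0.0013166509954468976
corners [[0.6688 0.0831 0.004 ]
 [0.6186 0.1673 0.004 ]
 [0.5852 0.0315 0.004 ]] center from l,r [0.6019 0.0994 0.004 ]
[0.6244 0.0989 0.1157] [0.6231 0.0988 0.1017] [0.6226 0.0988 0.0889] [0.6225 0.1096 0.1206]
```

Call:
arm_command:
  rows:
    - [1,3,0,30,0,0,0]
    - [1,0,0,30,0,0,0]
    - [1,0,0,11,0,0,0]
    - [1,0,0,3,0,0,0]
    - [1,0,0,2,0,0,0]
    - [1,0,0,0,0,0,0]

```text
time: 7.65
tcp_pos: [0.6036, 0.1006, 0.0308]
tool_rot: [[1.0, 0.001, 0.002], [0.001, -1.0, 0.0], [0.002, -0.0, -1.0]]
contact_force: [-0.4, -0.5, 1.4]
opening: 0.0564
```

Call:
arm_command:
  rows:
    - [-1,0,0,0,0,0,0]
    - [-1,0,0,0,0,0,0]
    - [-1,0,0,0,0,0,0]
    - [-1,0,0,-20,0,0,0]
    - [-1,0,0,-50,0,0,0]
    - [-1,0,0,-50,0,0,0]
    - [-1,-20,0,-50,0,0,0]
    - [-1,-30,0,-30,0,0,0]
    - [-1,0,0,0,0,0,0]

```text
time: 8.78
tcp_pos: [0.5524, 0.1007, 0.2335]
tool_rot: [[1.0, 0.001, 0.006], [0.001, -1.0, -0.0], [0.006, 0.0, -1.0]]
contact_force: [0.5, -0.5, -0.4]
opening: 0.087
```

```bash
python3 - <<'E'
from meas import *
s=sense(); print(s["tcp_pos"],s["contact_force"],s["opening"],s["time"])
im,d,K,t,R=shot("wrist","w4"); print(t)
s=sense(); print(s["tcp_pos"])
E
```

```text
[0.5524 0.1007 0.2335] [ 0.4761 -0.4561 -0.4347] 0.08701729364662134 8.775
[0.6294 0.1    0.3954]
[0.5529 0.1005 0.2318]
```

View pics/w4.png

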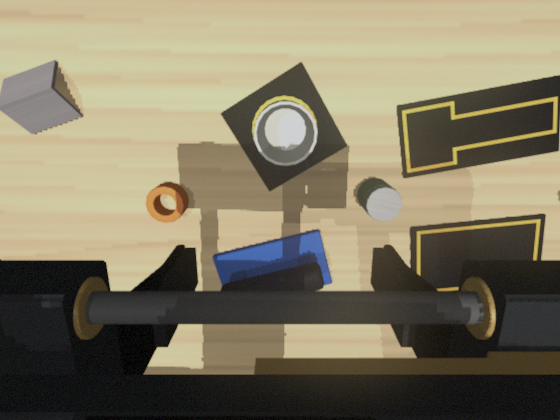

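Call:
arm_command:
  rows:
    - [-1,-57,-6,0,0,0,0]
    - [-1,-57,-6,0,0,0,0]
    - [-1,0,0,0,0,0,-0.18]
    - [-1,0,0,0,0,0,-0.18]
    - [-1,0,0,0,0,0,-0.18]
    - [-1,0,0,0,0,0,-0.18]
    - [-1,0,0,0,0,0,-0.18]
    - [-1,0,0,0,0,0,-0.18]
    - [-1,0,0,0,0,0,-0.18]
    - [-1,0,0,0,0,0,-0.18]

```text
time: 10.07
tcp_pos: [0.4391, 0.1122, 0.2285]
tool_rot: [[0.124, 0.992, -0.002], [0.992, -0.124, -0.0], [-0.0, -0.002, -1.0]]
contact_force: [0.4, -0.4, 0.8]
opening: 0.0866
```

Call:
arm_command:
  rows:
    - [-1,0,0,30,0,0,-0.18]
    - [-1,0,0,30,0,0,-0.18]
    - [-1,0,0,0,0,0,-0.027]
    - [-1,0,0,0,0,0,0]

```text
time: 10.58
tcp_pos: [0.4394, 0.1123, 0.1696]
tool_rot: [[-0.252, 0.968, 0.0], [0.968, 0.252, 0.0], [-0.0, 0.0, -1.0]]
contact_force: [-1.1, -0.8, -0.9]
opening: 0.0871
```

```bash
python3 - <<'E'
from meas import *
s=sense(); print(s["tcp_pos"],s["tool_rot"],s["qpos"])
T=s["tool_rot"]; print("psi",np.degrees(np.arctan2(T[1][0],T[0][0])))
im,d,K,t,R=shot("wrist","w5"); s=sense(); print(s["tcp_pos"])
im,d,K,t,R=load("w4"); H=hsv(im); P=cloud(d,K,t,R)
m=(P[...,2]>.06)&(P[...,2]<.078)&(abs(P[...,0]-.6)<.05)&(abs(P[...,1]-.1)<.05)
print("cup rim",m.sum(),*circ(P[m]))
y=(H[...,0]>17)&(H[...,0]<35)&(H[...,1]>110)&(H[...,2]>90)&(abs(P[...,2]-.004)<.01)
y[:70]=0;y[190:]=0;y[:,:240]=0;y[:,335:]=0
v,u=np.nonzero(y); Q=ray(u,v,K,t,R,.004); print("ring",len(Q),*circ(Q))
E
```

```text
[0.4394 0.1123 0.1696] [[-0.252   0.9677  0.0002]
 [ 0.9677  0.252   0.    ]
 [-0.      0.0002 -1.    ]] [  0.1638  22.034  109.2438   0.0026  48.711  -14.4312]
psi 104.59331438098407
[0.4397 0.1123 0.1701]
cup rim 819 [0.6029 0.0997 0.0267] 0.0010180640577643894
ring 352 [0.5998 0.0996 0.0349] 0.0012140481834844136
```

View pics/w5.png

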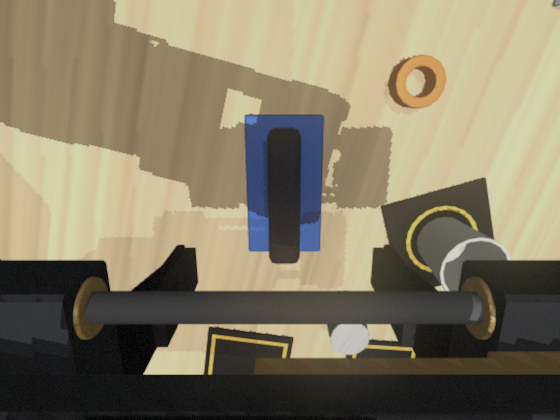

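```bash
python3 - <<'E'
from meas import *
im,d,K,t,R=load("w5"); H=hsv(im); P=cloud(d,K,t,R)
b=(H[...,0]>100)&(H[...,0]<130)&(H[...,1]>90)&(abs(P[...,2]-.01)<.008); b[:100]=0;b[252:]=0;b[:,:230]=0;b[:,340:]=0
b=cv2.morphologyEx(b.astype(np.uint8),cv2.MORPH_OPEN,np.ones((2,2)))
v,u=np.nonzero(b); print(*rect(ray(u,v,K,t,R,.01)))
m=(P[...,2]>.052)&(P[...,2]<.066)&(H[...,2]<90)&(abs(P[...,0]-.44)<.06)&(abs(P[...,1]-.11)<.08); m[275:]=0;m[:,:250]=0;m[:,320:]=0
m=cv2.morphologyEx(m.astype(np.uint8),cv2.MORPH_OPEN,np.ones((3,3)))
print("bar",m.sum(),*rect(P[m>0]))
E
```

```text
[0.4389 0.1138] [127.4509  68.2079] -75.4304428100586
bar 4210 [0.4372 0.115 ] [109.8039  25.9945] -75.46724605560303
```

Call:
arm_command:
  rows:
    - [-1,2,0,50,0,0,0]
    - [-1,0,0,50,0,0,0]
    - [-1,0,0,30,0,0,0]
    - [-1,0,0,11,0,0,0]
    - [1,0,0,0,0,0,0]
    - [1,0,0,0,0,0,0]
    - [1,0,0,0,0,0,0]
    - [1,0,0,0,0,0,0]
    - [1,0,0,0,0,0,0]
    - [1,0,0,0,0,0,0]
  grip_force: 25

```text
time: 11.88
tcp_pos: [0.4382, 0.1142, 0.0287]
tool_rot: [[-0.254, 0.967, 0.0], [0.967, 0.254, 0.0], [-0.0, 0.0, -1.0]]
contact_force: [-0.0, 0.2, -0.3]
opening: 0.0349
```

Call:
arm_command:
  rows:
    - [1,0,0,0,0,0,0]
    - [1,0,0,0,0,0,0]
    - [1,0,0,-20,0,0,0]
    - [1,0,0,-60,0,0,0.148]
    - [1,-49,-3,0,0,0,0]
    - [1,-49,-2,0,0,0,0]
    - [1,-49,-3,0,0,0,0]
    - [1,-49,-2,0,0,0,0]
    - [1,-49,-2,0,0,0,0]
    - [1,0,0,0,0,0,0]

```text
time: 13.12
tcp_pos: [0.454, -0.1344, 0.1084]
tool_rot: [[-0.104, 0.995, 0.002], [0.995, 0.104, -0.002], [-0.002, 0.002, -1.0]]
contact_force: [0.4, 0.3, -2.4]
opening: 0.0257
```

```bash
python3 - <<'E'
from meas import *
s=sense(); T=s["tool_rot"]; print(s["tcp_pos"],s["opening"],s["contact_force"],"psi",np.degrees(np.arctan2(T[1][0],T[0][0])))
im,d,K,t,R=shot("wrist","w6"); s=sense(); T=s["tool_rot"];print(s["tcp_pos"],"psi",np.degrees(np.arctan2(T[1][0],T[0][0])))
E
```

```text
[ 0.454  -0.1344  0.1084] 0.025666673472965043 [ 0.3994  0.2782 -2.3589] psi 95.95130156533114
[ 0.4526 -0.132   0.1082] psi 96.04286244768811
```

View pics/w6.png

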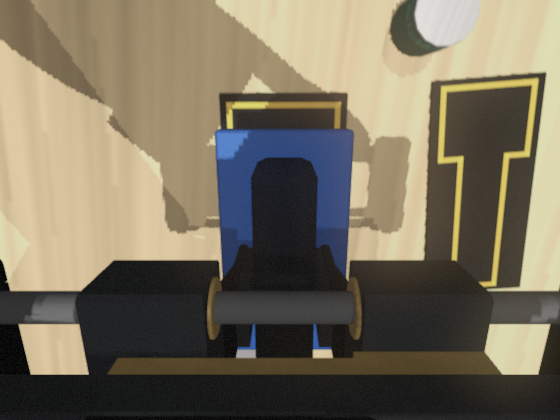

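```bash
python3 - <<'E'
from meas import *
im,d,K,t,R=load("w6"); H=hsv(im); P=cloud(d,K,t,R)
# plate
b=(H[...,0]>100)&(H[...,0]<130)&(H[...,1]>90)&(P[...,2]>.06)&(P[...,2]<.11); b[:100]=0;b[245:]=0;b[:,:200]=0;b[:,370:]=0
b=cv2.morphologyEx(b.astype(np.uint8),cv2.MORPH_OPEN,np.ones((2,2)))
print("plate z",np.median(P[b>0][:,2]))
z=np.median(P[b>0][:,2])
v,u=np.nonzero(b); c,wh,a=rect(ray(u,v,K,t,R,z)); print(c,wh,a)
X=np.array([np.cos(np.radians(a+180 if a<0 else a)),np.sin(np.radians(a+180 if a<0 else a))])
if X[1]<0:X=-X
front=c+X*wh[0]/2000; print("plate center",front-X*.065,X)
# pad
dk=(H[...,2]<66)&(abs(P[...,2]-.004)<.012); dk[200:]=0;dk[:,:205]=0;dk[:,360:]=0
dk=cv2.morphologyEx(dk.astype(np.uint8),cv2.MORPH_OPEN,np.ones((2,2)))
v,u=np.nonzero(dk); k=(v<128); Q=ray(u[k],v[k],K,t,R,.004); 
c,wh,a=rect(Q); print("padfront",c,wh,a,u[k].min(),u[k].max(),v.min())
A=np.radians(96.1); X=np.array([np.cos(A),np.sin(A)]); Y=np.array([X[1],-X[0]])
s=Q[:,:2]@X; w=Q[:,:2]@Y; print("pad center est", X*(np.percentile(s,99.7)-.0775)+Y*(np.percentile(w,.3)+np.percentile(w,99.7))/2,np.ptp(w))
for row in (100,104,108): 
    r=np.nonzero(dk[row])[0]; print(row,r.min(),r.max(),ray([r.min(),r.max()],[row,row],K,t,R,.004))
E
```

```text
plate z 0.08887430441235977
[ 0.4503 -0.1015] [68.6898 61.5184] 5.841318130493164
plate center [ 0.4198 -0.1046] [0.9948 0.1018]
padfront [ 0.4416 -0.0648] [80.7102 22.2057] 5.84208869934082 221 333 95
pad center est [ 0.4476 -0.1308] 0.08064322956483383
100 221 291 [[ 0.4009 -0.0613  0.004 ]
 [ 0.4504 -0.0562  0.004 ]]
104 221 225 [[ 0.401  -0.064   0.004 ]
 [ 0.4038 -0.0637  0.004 ]]
108 222 225 [[ 0.4019 -0.0667  0.004 ]
 [ 0.404  -0.0665  0.004 ]]
```

```bash
python3 - <<'E'
from meas import *
im,d,K,t,R=load("w6"); g=cv2.cvtColor(im,cv2.COLOR_RGB2GRAY).astype(int)
print("col 283 rows 88-132", g[88:132,283]); print("col 240", g[88:132,240])
print("row 98 L", g[98,212:232], "R", g[98,335:356]); print("row112", g[112,212:235],g[112,332:356])
print("plate row 150 L", im[150,208:226,2], im[150,342:362,2]); print("col 230 rows",im[122:140,230,2],im[122:140,340,2])
E
```

```text
col 283 rows 88-132 [141 140 139 136 114  80  58  56  57  56  53  55  59  84 118 137 141 141
 136 124  93  60  52  48  49  49  48  49  50  53  45  49  47  47  51  45
  45  47  46  46  50  56  64  69]
col 240 [141 142 142 136 117  86  63  52  57  57  61  60  60 115 164 195 205 204
 201 186 148  90  58  58  50  43  48  46  49  44  51  47  49  43  48  48
  43  45  42  47  51  60  85 100]
row 98 L [146 144 146 146 144 145 133  92  48  44  47  50  48  45  44  47  49  46
  50  49] R [ 76  76  77  78  81  81  78  80  79  79  81  84 139 190 204 206 206 206
 206 205 206]
row112 [145 145 145 145 145 145 144 127  79  45  43  49  46  50 102 132 151 188
 203 185 129  60  59] [ 66  65  94 128 140 139 140 137 111  73  67  67  69  70  83 121 139 143
 167 193 203 207 206 207]
plate row 150 L [112 111 112 109 111 112 110 114 151 181 195 202 201 201 202 201 201 201] [128 127 125 128 126 126 127 126 122 116 102 103 110 108 109 110 110 110
 112 107]
col 230 rows [114 114 112 113 115 114 100  98 145 171 172 186 201 202 202 201 200 200] [ 57  55  56  57  58  55  71  91 110 118 122 126 125 128 127 126 127 128]
```

```bash
python3 - <<'E'
from meas import *
im,d,K,t,R=load("w6")
A=np.radians(96.0); X=np.array([np.cos(A),np.sin(A)])
l,r=ray([219,347.3],[98,98],K,t,R,.004)[:,:2]; f=ray([283],[92.8],K,t,R,.004)[0,:2]; print("pad width",np.linalg.norm(l-r))
Y=np.array([X[1],-X[0]])
print("pad", X*(f@X-.0775)+Y*((l+r)/2@Y))
l,r=ray([226,340.5],[112,112],K,t,R,.004)[:,:2]; f=ray([283],[101.2],K,t,R,.004)[0,:2]; print("yw",np.linalg.norm(l-r)); print("yel", X*(f@X-.070)+Y*((l+r)/2@Y))
for z in (.0885,):
    l,r=ray([216,351],[150,150],K,t,R,z)[:,:2]; f=ray([283],[130.7],K,t,R,z)[0,:2]; print("plate w",np.linalg.norm(l-r)); print("plate", X*(f@X-.065)+Y*((l+r)/2@Y))
E
```

```text
pad width 0.09123378732807029
pad [ 0.4525 -0.129 ]
yw 0.08230419259941546
yel [ 0.4523 -0.1272]
plate w 0.06817907859825062
plate [ 0.4534 -0.136 ]
```

Call:
arm_command:
  rows:
    - [1,3,0,30,0,0,0]
    - [1,0,0,28,0,0,0]
    - [1,0,0,0,0,0,0]
    - [1,0,0,0,0,0,0]
    - [1,0,0,0,0,0,0]

```text
time: 13.8
tcp_pos: [0.4531, -0.1276, 0.0515]
tool_rot: [[-0.109, 0.994, 0.002], [0.994, 0.109, -0.001], [-0.001, 0.002, -1.0]]
contact_force: [-0.0, -0.6, -2.2]
opening: 0.0259
```

```bash
python3 - <<'E'
from meas import *
s=sense(); T=s["tool_rot"]; print(s["tcp_pos"],s["opening"],s["contact_force"],"psi",np.degrees(np.arctan2(T[1][0],T[0][0])))
im,d,K,t,R=shot("wrist","w7"); s=sense(); T=s["tool_rot"];print(s["tcp_pos"],"psi",np.degrees(np.arctan2(T[1][0],T[0][0])))
cv2.imwrite("pics/w7c.png",cv2.resize(im[60:280,160:420,::-1],None,fx=2.7,fy=2.7,interpolation=2))
E
```

```text
[ 0.4531 -0.1276  0.0515] 0.025943075762990517 [-0.0418 -0.589  -2.2335] psi 96.28433826452917
[ 0.4531 -0.1277  0.0515] psi 96.27188345129456
```

View pics/w7c.png

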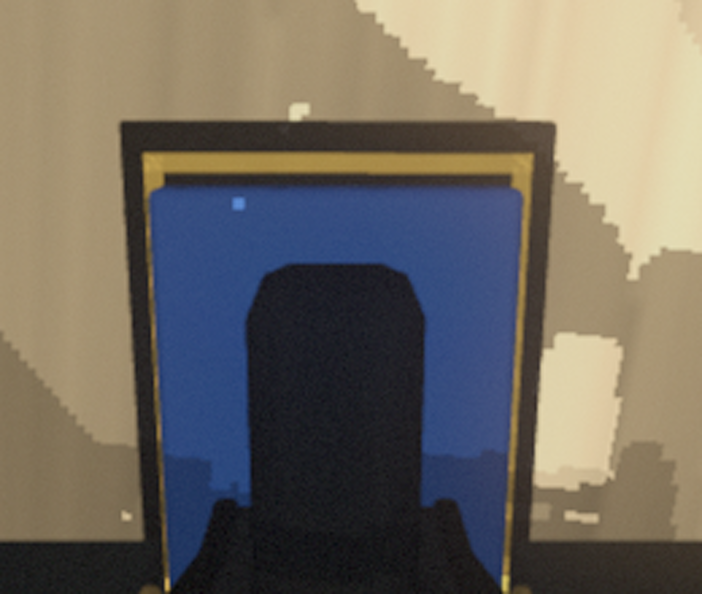

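```bash
python3 - <<'E'
from meas import *
im,d,K,t,R=load("w7"); g=cv2.cvtColor(im,cv2.COLOR_RGB2GRAY).astype(int)
H=hsv(im);P=cloud(d,K,t,R)
print("col 250 pad front", g[99:112,250], "yel/plate S", im[112:136,250].tolist())
print(P[140,230],P[140,340],P[145,285],P[150,290])
A=np.radians(96.2); X=np.array([np.cos(A),np.sin(A)]);Y=np.array([X[1],-X[0]])
l,r=ray([207.4,363.3],[129,129],K,t,R,.004)[:,:2]; f=ray([250],[105.0],K,t,R,.004)[0,:2]; print("pad width",np.linalg.norm(l-r), "pad", X*(f@X-.0775)+Y*((l+r)/2@Y))
z=.0325
l,r=ray([216.7,352.6],[152.6]*2,K,t,R,z)[:,:2]; f=ray([250],[128.5],K,t,R,z)[0,:2]; print("plate w",np.linalg.norm(l-r), "plate", X*(f@X-.065)+Y*((l+r)/2@Y))
E
```

```text
col 250 pad front [147 146 148 147 147 117  58  42  49  49  45  45  46] yel/plate S [[53, 45, 41], [51, 43, 38], [50, 44, 39], [50, 46, 43], [114, 92, 52], [156, 129, 67], [168, 139, 71], [168, 139, 73], [169, 141, 73], [169, 140, 72], [167, 138, 71], [143, 117, 61], [85, 70, 47], [46, 44, 41], [46, 41, 38], [46, 40, 41], [42, 42, 58], [45, 56, 89], [50, 66, 111], [52, 73, 122], [54, 76, 124], [65, 96, 155], [71, 109, 172], [75, 111, 174]]
[ 0.4192 -0.0719  0.032 ] [ 0.4737 -0.0659  0.0328] [ 0.4468 -0.0714  0.0318] [ 0.4495 -0.0735  0.0325]
pad width 0.08927131095903737 pad [ 0.4534 -0.1295]
plate w 0.06846346505706326 plate [ 0.4528 -0.1279]
```

Call:
arm_command:
  rows:
    - [1,-1.5,0.5,10,0,0,0]
    - [1,0,0,5,0,0,0]
    - [1,0,0,2.5,0,0,0]
    - [1,0,0,1,0,0,0]
    - [1,0,0,0,0,0,0]

```text
time: 14.48
tcp_pos: [0.4529, -0.129, 0.0326]
tool_rot: [[-0.109, 0.994, -0.0], [0.994, 0.109, 0.0], [0.0, -0.0, -1.0]]
contact_force: [-1.5, 0.7, 4.4]
opening: 0.0259
```

Call:
arm_command:
  rows:
    - [-1,0,0,0,0,0,0]
    - [-1,0,0,0,0,0,0]
    - [-1,0,0,0,0,0,0]
    - [-1,0,0,-30,0,0,0]
    - [-1,0,0,-60,0,0,0]
    - [-1,-40,0,-40,0,0,0]
    - [-1,-50,0,0,0,0,0]
    - [-1,-55,0,0,0,0,0.105]
    - [-1,-50,-10,0,0,0,0]
    - [-1,0,0,0,0,0,0]

```text
time: 15.72
tcp_pos: [0.4589, -0.3273, 0.162]
tool_rot: [[0.001, 1.0, 0.001], [1.0, -0.001, -0.002], [-0.002, 0.001, -1.0]]
contact_force: [-0.6, 1.3, 0.9]
opening: 0.0869
```

```bash
python3 - <<'E'
from meas import *
s=sense(); T=s["tool_rot"]; print(s["tcp_pos"],s["opening"],s["contact_force"],"psi",np.degrees(np.arctan2(T[1][0],T[0][0])),s["qpos"])
im,d,K,t,R=shot("wrist","w8"); s=sense(); T=s["tool_rot"];print(s["tcp_pos"],"psi",np.degrees(np.arctan2(T[1][0],T[0][0])))
E
```

```text
[ 0.4589 -0.3273  0.162 ] 0.08686382289884761 [-0.6412  1.2828  0.8558] psi 89.96802502168518 [-46.8369  29.9938  94.5384  -0.0377  55.3245 -46.7836]
[ 0.4586 -0.3246  0.1616] psi 90.05069444474466
```

View pics/w8.png

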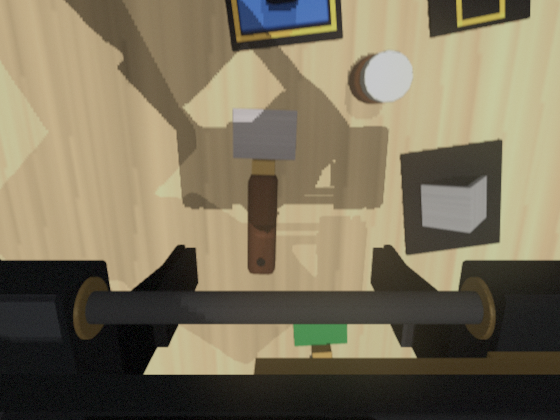

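```bash
python3 - <<'E'
from meas import *
im,d,K,t,R=shot("wrist","w9"); H=hsv(im);P=cloud(d,K,t,R)
s=sense(); T=s["tool_rot"];print(s["tcp_pos"],"psi",np.degrees(np.arctan2(T[1][0],T[0][0])))
hd=(P[...,2]>.013)&(P[...,2]<.032); hd[:150]=0;hd[:,:235]=0;hd[:,300:]=0;hd[280:]=0
hd=cv2.morphologyEx(hd.astype(np.uint8),cv2.MORPH_OPEN,np.ones((3,3)))
v,u=np.nonzero(hd); print("handle",len(u),*rect(P[hd>0]),np.median(P[hd>0],0),v.min(),v.max(),u.min(),u.max())
bl=(H[...,1]<45)&(abs(P[...,2]-.003)<.008)&(H[...,2]>70); bl[:95]=0;bl[170:]=0;bl[:,:220]=0;bl[:,310:]=0
bl=cv2.morphologyEx(bl.astype(np.uint8),cv2.MORPH_OPEN,np.ones((3,3)))
v,u=np.nonzero(bl); c,wh,a=rect(ray(u,v,K,t,R,.003)); print("blade",len(u),c,wh,a,v.min(),v.max(),u.min(),u.max())
cv2.imwrite("pics/w9c.png",np.hstack([cv2.resize(im[90:290,200:330,::-1],None,fx=3,fy=3),cv2.cvtColor(cv2.resize((bl+hd)[90:290,200:330]*255,None,fx=3,fy=3),cv2.COLOR_GRAY2BGR)]))
E
```

```text
[ 0.4585 -0.3229  0.1616] psi 90.14741870933635
handle 3063 [ 0.4381 -0.3528] [105.2696  25.9816] 88.4586181640625 [ 0.4383 -0.3501  0.0223] 165 277 248 277
blade 3068 [ 0.4412 -0.2783] [55.2284 42.8166] -2.3262176513671875 112 163 234 297
```

View pics/w9c.png

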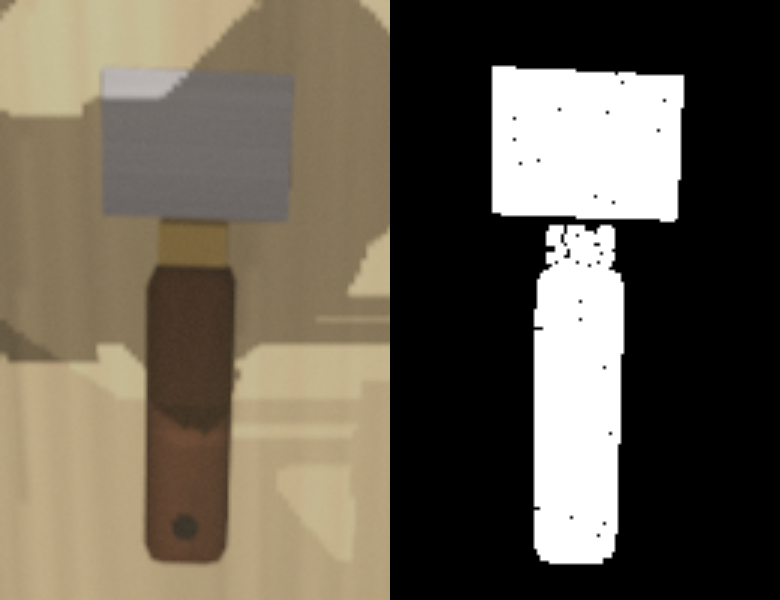

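Call:
arm_command:
  rows:
    - [-1,-8,-19,30,0,0,0.037]
    - [-1,0,0,50,0,0,0]
    - [-1,0,0,40,0,0,0]
    - [-1,0,0,20,0,0,0]
    - [-1,0,0,0,0,0,0]
    - [-1,0,0,0,0,0,0]

```text
time: 16.58
tcp_pos: [0.4408, -0.3307, 0.0228]
tool_rot: [[0.032, 0.999, 0.001], [0.999, -0.032, -0.0], [-0.0, 0.001, -1.0]]
contact_force: [0.2, -0.4, -0.4]
opening: 0.0868
```

Call:
arm_command:
  rows:
    - [-1,0,-1,12,0,0,0]
    - [-1,0,0,5.5,0,0,0]
    - [1,0,0,0,0,0,0]
    - [1,0,0,0,0,0,0]
    - [1,0,0,0,0,0,0]
    - [1,0,0,0,0,0,0]
    - [1,0,0,0,0,0,0]
    - [1,0,0,0,0,0,0]
    - [1,0,0,0,0,0,0]
    - [1,0,0,0,0,0,0]
  grip_force: 25

```text
time: 17.82
tcp_pos: [0.4393, -0.3313, 0.0046]
tool_rot: [[0.033, 0.999, 0.0], [0.999, -0.033, -0.0], [-0.0, 0.0, -1.0]]
contact_force: [0.7, -0.0, 0.1]
opening: 0.0255
```

Call:
arm_command:
  rows:
    - [1,0,0,-15,0,0,0]
    - [1,0,0,-45,0,0,-0.108]
    - [1,0,0,-30,0,0,-0.108]
    - [1,37,40,0,0,0,0]
    - [1,37,40,0,0,0,0]
    - [1,37,40,0,0,0,0]
    - [1,37,40,0,0,0,0]
    - [1,38,40,0,0,0,0]
    - [1,0,0,0,0,0,0]
    - [1,0,0,0,0,0,0]

```text
time: 19.08
tcp_pos: [0.6014, -0.1118, 0.0949]
tool_rot: [[-0.183, 0.983, -0.001], [0.983, 0.183, -0.0], [-0.0, -0.001, -1.0]]
contact_force: [-0.8, -0.8, -1.3]
opening: 0.0255
```

Call:
arm_command:
  rows:
    - [1,0,0,30,0,0,0]
    - [1,0,0,20,0,0,0]
    - [1,0,0,0,0,0,0]
    - [1,0,0,0,0,0,0]

```text
time: 19.58
tcp_pos: [0.602, -0.1133, 0.0453]
tool_rot: [[-0.18, 0.984, 0.001], [0.984, 0.18, -0.0], [-0.001, 0.001, -1.0]]
contact_force: [-0.0, -0.3, -1.1]
opening: 0.0259
```

```bash
python3 - <<'E'
from meas import *
s=sense(); T=s["tool_rot"]; print(s["tcp_pos"],s["opening"],s["contact_force"],"psi",np.degrees(np.arctan2(T[1][0],T[0][0])))
im,d,K,t,R=shot("wrist","w10"); s=sense(); T=s["tool_rot"];print(s["tcp_pos"],"psi",np.degrees(np.arctan2(T[1][0],T[0][0])))
E
```

```text
[ 0.602  -0.1133  0.0453] 0.025896368139813077 [-0.024  -0.3125 -1.1443] psi 100.3930715347746
[ 0.6024 -0.1131  0.0456] psi 100.41110243711267
```

View pics/w10.png

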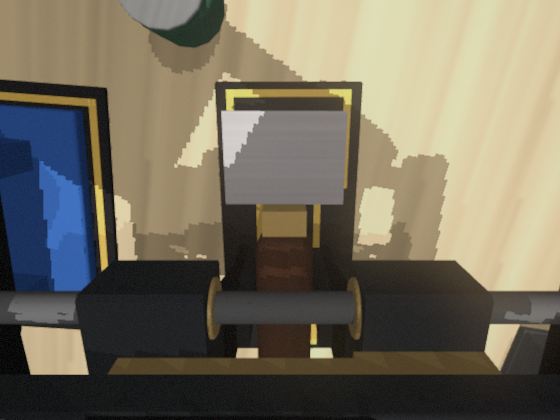

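```bash
python3 - <<'E'
from meas import *
im,d,K,t,R=load("w10"); g=cv2.cvtColor(im,cv2.COLOR_RGB2GRAY).astype(int); P=cloud(d,K,t,R)
print("padL row95",g[95,210:240].tolist()); print("padR",g[95,340:370].tolist()); print("front col290",g[76:118,290].tolist())
print("bladeL r130",g[130,214:232].tolist(),"R",g[130,338:354].tolist(),"r190",g[190,218:236].tolist(),g[190,336:352].tolist())
print("blade z",P[150,280],P[150,320])
E
```

```text
padL row95 [148, 146, 143, 189, 209, 162, 54, 62, 62, 62, 59, 61, 60, 61, 63, 115, 184, 204, 205, 204, 208, 210, 211, 207, 204, 204, 203, 204, 203, 204]
padR [204, 204, 204, 203, 206, 208, 208, 208, 206, 205, 205, 165, 80, 82, 82, 82, 84, 81, 82, 84, 83, 127, 194, 216, 215, 217, 215, 215, 215, 215]
front col290 [147, 147, 146, 147, 147, 118, 70, 63, 61, 64, 60, 61, 72, 120, 143, 143, 142, 143, 142, 142, 122, 80, 60, 61, 61, 61, 58, 58, 57, 56, 59, 57, 57, 56, 87, 120, 129, 129, 128, 126, 125, 125]
bladeL r130 [205, 204, 196, 147, 65, 64, 67, 89, 177, 204, 206, 204, 205, 205, 206, 205, 206, 206] R [128, 127, 128, 128, 129, 130, 130, 129, 132, 137, 140, 112, 68, 64, 63, 64] r190 [133, 125, 91, 44, 48, 48, 70, 106, 121, 121, 122, 122, 120, 120, 121, 120, 120, 123] [121, 121, 122, 121, 122, 120, 122, 100, 66, 55, 58, 58, 59, 59, 60, 58]
blade z [ 0.5893 -0.0583  0.0429] [ 0.6073 -0.0551  0.0424]
```

```bash
python3 - <<'E'
from meas import *
im,d,K,t,R=load("w10")
q=ray([215.5,361,290,225.5,351,290],[95,95,81.3,95,95,88.7],K,t,R,.004)[:,:2]
b=ray([221.7,345.6,224.5,343.2,290],[130,130,190,190,110.2],K,t,R,.043)[:,:2]
A=np.radians(100.45); X=np.array([np.cos(A),np.sin(A)]);Y=np.array([X[1],-X[0]])
print("pad w",np.linalg.norm(q[0]-q[1]),"yellow w",np.linalg.norm(q[3]-q[4]),"blade w",np.linalg.norm(b[0]-b[1]),np.linalg.norm(b[2]-b[3]))
print("row dir pad: ",np.degrees(np.arctan2(*(q[1]-q[0])[::-1])))
print("along X: pad ctr",q[2]@X-.085,"yel ctr",q[5]@X-.079,"scr ctr",b[4]@X-.075)
print("along Y: pad",(q[0]+q[1])@Y/2,"yel",(q[3]+q[4])@Y/2,"blade",(b[0]+b[1])@Y/2,(b[2]+b[3])@Y/2)
s=np.array([.6022,-.1132]); print("tcp",s@X,s@Y)
m1,m2=(b[0]+b[1])/2,(b[2]+b[3])/2; print("blade yaw",np.degrees(np.arctan2(*(m1-m2)[::-1])))
E
```

```text
pad w 0.07875391735345608 yellow w 0.06792863656550406 blade w 0.055638407960729906 0.05592751485987298
row dir pad:  10.287213528381049
along X: pad ctr -0.21768974527080126 yel ctr -0.21545479847174953 scr ctr -0.221677893119747
along Y: pad 0.5731934158123283 yel 0.5731928641242906 blade 0.5706734665851861 0.570682623785582
tcp -0.22054788835519215 0.5716797258448699
blade yaw 100.46892865594303
```

Call:
arm_command:
  rows:
    - [1,3.5,2.3,12,0,0,0]
    - [1,0,0,12,0,0,0]
    - [1,0,0,0,0,0,0]
    - [1,0,0,0,0,0,0]

```text
time: 20.12
tcp_pos: [0.6036, -0.108, 0.0203]
tool_rot: [[-0.182, 0.983, -0.0], [0.983, 0.182, 0.0], [0.0, -0.0, -1.0]]
contact_force: [0.8, -0.1, -0.3]
opening: 0.0261
```

```bash
python3 - <<'E'
from meas import *
s=sense(); T=s["tool_rot"]; print(s["tcp_pos"],s["opening"],s["contact_force"],"psi",np.degrees(np.arctan2(T[1][0],T[0][0])))
im,d,K,t,R=shot("wrist","w11"); s=sense();print(s["tcp_pos"])
g=cv2.cvtColor(im,cv2.COLOR_RGB2GRAY).astype(int)
cv2.imwrite("pics/w11c.png",cv2.resize(im[60:260,180:400,::-1],None,fx=3,fy=3,interpolation=2))
for r in (100,140,180): print(r,g[r,205:240].tolist(),g[r,335:370].tolist())
print(g[76:130,290].tolist())
E
```

```text
[ 0.6036 -0.108   0.0203] 0.026074286312080232 [ 0.8489 -0.1406 -0.2589] psi 100.49873198224655
[ 0.6038 -0.1081  0.0205]
100 [46, 46, 47, 48, 44, 48, 43, 61, 118, 182, 203, 202, 203, 204, 204, 203, 203, 203, 203, 203, 203, 203, 203, 203, 203, 204, 203, 202, 204, 203, 203, 203, 203, 203, 203] [143, 142, 144, 145, 145, 145, 144, 145, 185, 203, 204, 204, 203, 203, 207, 207, 204, 201, 201, 201, 167, 96, 84, 86, 85, 84, 85, 86, 86, 85, 85, 85, 155, 203, 214]
140 [58, 61, 58, 60, 59, 63, 62, 61, 54, 65, 172, 202, 201, 201, 200, 199, 201, 203, 204, 205, 206, 206, 206, 205, 207, 206, 206, 206, 207, 206, 207, 207, 207, 206, 206] [125, 125, 124, 125, 126, 124, 125, 124, 123, 126, 123, 133, 136, 137, 138, 138, 140, 140, 109, 66, 64, 65, 64, 64, 62, 62, 68, 65, 65, 84, 132, 151, 150, 151, 149]
180 [127, 89, 41, 44, 44, 44, 39, 44, 45, 45, 46, 47, 108, 133, 134, 133, 133, 133, 133, 129, 119, 119, 120, 120, 119, 119, 120, 119, 121, 120, 118, 120, 123, 120, 121] [122, 120, 122, 122, 122, 121, 120, 121, 121, 128, 130, 133, 131, 131, 133, 125, 94, 53, 58, 54, 56, 57, 58, 57, 56, 56, 59, 124, 148, 150, 148, 151, 148, 149, 150]
[146, 146, 146, 148, 146, 146, 145, 143, 146, 145, 145, 145, 145, 117, 71, 66, 64, 63, 61, 64, 65, 63, 118, 142, 142, 143, 142, 141, 141, 140, 129, 94, 63, 64, 88, 121, 130, 127, 129, 128, 126, 125, 125, 126, 125, 125, 125, 130, 130, 130, 129, 130, 129, 129]
```

View pics/w11c.png

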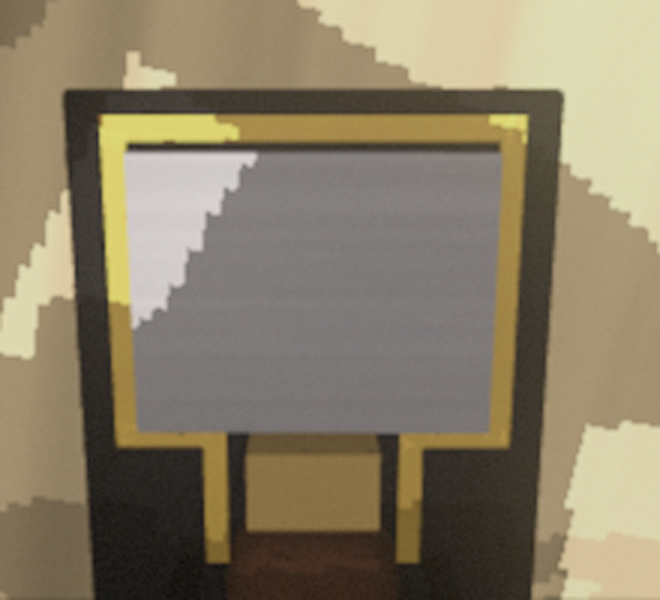

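```bash
python3 - <<'E'
from meas import *
im,d,K,t,R=load("w11"); P=cloud(d,K,t,R)
A=np.radians(100.45); X=np.array([np.cos(A),np.sin(A)]);Y=np.array([X[1],-X[0]])
q=ray([290,290,290,206,362],[89.2,98,106.8,180,180],K,t,R,.004)[:,:2]; b=ray([290,224.5,344],[110.3,180,180],K,t,R,.0185)[:,:2]
print(P[150,280],q[0]@X-.085,q[1]@X-.079,q[2]@X, b[0]@X-.075, (q[3]+q[4])@Y/2,(b[1]+b[2])@Y/2)
E
```

```text
[ 0.5908 -0.0531  0.0179] -0.2175595405663992 -0.21553626246071533 -0.14056661094433187 -0.21683523555727185 0.5731611068314459 0.5732918072789728
```

Call:
arm_command:
  rows:
    - [1,-0.5,0,7,0,0,0]
    - [1,0,0,3,0,0,0]
    - [1,0,0,1,0,0,0]
    - [1,0,0,0,0,0,0]

```text
time: 20.68
tcp_pos: [0.6037, -0.1086, 0.0095]
tool_rot: [[-0.182, 0.983, -0.0], [0.983, 0.182, 0.0], [0.0, -0.0, -1.0]]
contact_force: [0.2, 1.0, -1.7]
opening: 0.0256
```

Call:
arm_command:
  rows:
    - [-1,0,0,0.5,0,0,0]
    - [-1,0,0,0,0,0,0]
    - [-1,0,0,0,0,0,0]
    - [-1,0,0,-25,0,0,0]
    - [-1,0,0,-60,0,0,0]
    - [-1,0,0,-60,0,0,0]
    - [-1,-50,0,-40,0,0,0]
    - [-1,0,0,0,0,0,0]
    - [-1,0,0,0,0,0,0]

```text
time: 21.8
tcp_pos: [0.6118, -0.1564, 0.1927]
tool_rot: [[-0.181, 0.983, -0.001], [0.983, 0.181, 0.001], [0.001, -0.001, -1.0]]
contact_force: [-0.0, -0.0, -1.1]
opening: 0.0868
```

```bash
python3 - <<'E'
from meas import *
s=sense(); T=s["tool_rot"]; print(s["tcp_pos"],s["opening"],s["contact_force"],"psi",np.degrees(np.arctan2(T[1][0],T[0][0])),s["qpos"],s["time"])
im,d,K,t,R=shot("wrist","w12"); s=sense();print(s["tcp_pos"])
E
```

```text
[ 0.6118 -0.1564  0.1927] 0.08683566105918765 [-0.0074 -0.024  -1.1305] psi 100.43958871785566 [-24.4721  32.6473  82.766    0.0223  64.6753 -34.9213] 21.8
[ 0.6112 -0.1557  0.1919]
```

View pics/w12.png

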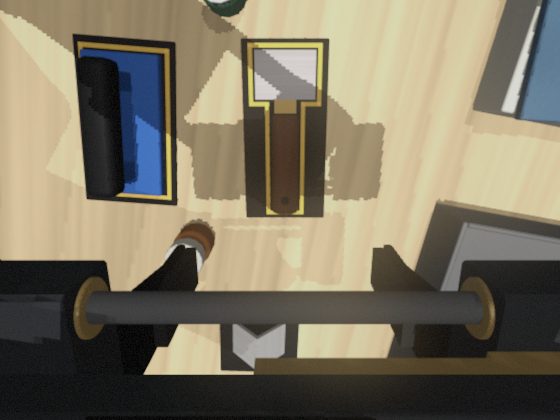

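Call:
arm_command:
  rows:
    - [-1,55,13,0,0,0,0]
    - [-1,55,13,0,0,0,0]
    - [-1,55,13,0,0,0,0]
    - [-1,55,13,0,0,0,0]
    - [-1,55,13,0,0,0,0]
    - [-1,55,13,0,0,0,0]
    - [-1,55,13,0,0,0,0]
    - [-1,55,12,0,0,0,0]
    - [-1,55,12,0,0,0,0]
    - [-1,0,0,0,0,0,0.179]

```text
time: 23.1
tcp_pos: [0.6325, 0.3565, 0.1903]
tool_rot: [[-0.006, 1.0, -0.004], [1.0, 0.006, 0.0], [0.0, -0.004, -1.0]]
contact_force: [0.6, -1.1, -0.1]
opening: 0.0869
```

Call:
arm_command:
  rows:
    - [-1,0,0,0,0,0,0.179]
    - [-1,0,0,0,0,0,0.179]
    - [-1,0,0,0,0,0,0.179]
    - [-1,0,0,0,0,0,0.179]
    - [-1,0,0,0,0,0,0.179]
    - [-1,0,0,0,0,0,0.179]
    - [-1,0,0,0,0,0,0.179]
    - [-1,0,0,0,0,0,0]
    - [-1,0,0,0,0,0,0]

```text
time: 24.22
tcp_pos: [0.6345, 0.3513, 0.1918]
tool_rot: [[0.948, 0.319, -0.002], [0.319, -0.948, -0.001], [-0.002, -0.0, -1.0]]
contact_force: [-0.7, 1.0, -0.1]
opening: 0.087
```

```bash
python3 - <<'E'
from meas import *
s=sense(); T=s["tool_rot"]; print(s["tcp_pos"],s["opening"],s["contact_force"],"psi",np.degrees(np.arctan2(T[1][0],T[0][0])),s["qpos"],s["time"])
im,d,K,t,R=shot("wrist","w13"); s=sense();print(s["tcp_pos"])
H=hsv(im); P=cloud(d,K,t,R)
m=(H[...,1]<50)&(P[...,2]>.003)&(P[...,2]<.045); m[250:]=0
m=cv2.morphologyEx(m.astype(np.uint8),cv2.MORPH_OPEN,np.ones((3,3)))
cs=cv2.connectedComponentsWithStats(m)
for i in range(1,cs[0]):
    if cs[2][i,4]>300: print(cs[2][i],*rect(P[cs[1]==i]))
E
```

```text
[0.6345 0.3513 0.1918] 0.0870266427901905 [-0.6701  0.9631 -0.0853] psi 18.625983066482217 [20.1649 40.0653 67.4933  0.0055 72.5831 91.5373] 24.225
[0.6348 0.3512 0.1921]
[   2    0   78   33 1389] [0.7067 0.5891] [58.6174 10.6413] -47.066890716552734
[   0  111   58  139 3778] [0.5557 0.5829] [141.933   32.0653] 24.70433235168457
[ 249  151   64   57 3386] [0.6349 0.3549] [59.1916 57.2578] -71.67498779296875
```

View pics/w13.png

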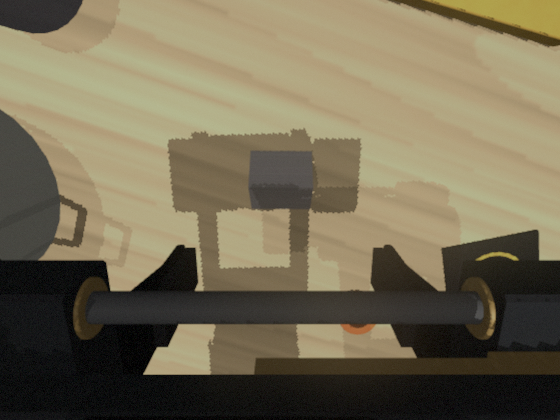

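```bash
cat >> meas.py <<'E'
def ridge(P3,yaw,n=0):
    """P3: points on tent; fit u-profile: z = zt - |s-s0| ; returns ridge offset, centre along ridge"""
    A=np.radians(yaw); X=np.array([np.cos(A),np.sin(A)]); Y=np.array([-X[1],X[0]])
    def f(q):
        a=q[2]; Xr=np.array([np.cos(A+a),np.sin(A+a)]); Yr=np.array([-Xr[1],Xr[0]])
        s=P3[:,:2]@Yr-q[0]; return P3[:,2]-(q[1]-abs(s))
    c0=np.median(P3[:,:2],0)
    r=optimize.least_squares(f,[c0@Y,.033,0],loss="soft_l1",f_scale=.001)
    a=r.x[2]; Xr=np.array([np.cos(A+a),np.sin(A+a)]); Yr=np.array([-Xr[1],Xr[0]])
    w=P3[:,:2]@Xr; lo,hi=np.percentile(w,[.7,99.3])
    return dict(center=Xr*(lo+hi)/2+Yr*r.x[0],yaw=yaw+np.degrees(a),top=r.x[1],length=hi-lo,std=np.median(abs(r.fun)),foot=np.percentile(P3[:,:2]@Yr-r.x[0],[1,99]))
E
python3 - <<'E'
from meas import *
im,d,K,t,R=load("w13"); H=hsv(im); P=cloud(d,K,t,R)
m=(H[...,1]<50)&(P[...,2]>.003)&(P[...,2]<.045); m[250:]=0;m[:140]=0; m[:,:240]=0;m[:,325:]=0
m=cv2.morphologyEx(m.astype(np.uint8),cv2.MORPH_OPEN,np.ones((3,3)))
print(ridge(P[m>0],-71.7))
im,d,K,t,R=load("w2"); H=hsv(im); P=cloud(d,K,t,R)
m=(H[...,1]<40)&(P[...,2]>.003)&(P[...,2]<.04); m[70:]=0;m[:,:110]=0;m[:,200:]=0
print(ridge(P[m],-71.7))
im,d,K,t,R=load("w8"); H=hsv(im); P=cloud(d,K,t,R)
m=(H[...,1]<50)&(P[...,2]>.007)&(P[...,2]<.045)&(abs(P[...,0]-.618)<.05)&(abs(P[...,1]+.337)<.05)
m=cv2.morphologyEx(m.astype(np.uint8),cv2.MORPH_OPEN,np.ones((3,3)))
print(m.sum(),ridge(P[m>0],-81.8))
E
```

```text
{'center': array([0.6345, 0.3547]), 'yaw': np.float64(-71.89928082123836), 'top': np.float64(0.03155537296944845), 'length': np.float64(0.058262782790956424), 'std': np.float64(0.00047510059168123786), 'foot': array([-0.0268,  0.0278])}
{'center': array([0.635 , 0.3543]), 'yaw': np.float64(-72.05616290009537), 'top': np.float64(0.031522889885846284), 'length': np.float64(0.058612806253184685), 'std': np.float64(0.0006277512288940523), 'foot': array([-0.0282,  0.0271])}
2755 {'center': array([ 0.6145, -0.339 ]), 'yaw': np.float64(-81.49185968775818), 'top': np.float64(0.03542965230500722), 'length': np.float64(0.03986848768138945), 'std': np.float64(0.0005045044295147738), 'foot': array([-0.0277,  0.0269])}
```

Call:
arm_command:
  rows:
    - [-1,1,-3,40,0,0,0.009]
    - [-1,0,0,60,0,0,0]
    - [-1,0,0,40,0,0,0]
    - [-1,0,0,27,0,0,0]
    - [-1,0,0,0,0,0,0]
    - [-1,0,0,0,0,0,0]

```text
time: 25.02
tcp_pos: [0.6365, 0.3546, 0.0273]
tool_rot: [[0.951, 0.308, 0.002], [0.308, -0.951, 0.001], [0.002, -0.0, -1.0]]
contact_force: [0.1, -0.9, 0.9]
opening: 0.0869
```

Call:
arm_command:
  rows:
    - [-1,-1,0,14,0,0,0]
    - [-1,0,0,6,0,0,0]
    - [-1,0,0,0,0,0,0]
    - [-1,0,0,0,0,0,0]

```text
time: 25.52
tcp_pos: [0.6348, 0.354, 0.0063]
tool_rot: [[0.951, 0.308, 0.0], [0.308, -0.951, 0.0], [0.0, -0.0, -1.0]]
contact_force: [0.3, 0.5, -0.1]
opening: 0.0867
```

Call:
arm_command:
  rows:
    - [1,0,0,1,0,0,0]
    - [1,0,0,0,0,0,0]
    - [1,0,0,0,0,0,0]
    - [1,0,0,0,0,0,0]
    - [1,0,0,0,0,0,0]
    - [1,0,0,0,0,0,0]
    - [1,0,0,0,0,0,0]
    - [1,0,0,0,0,0,0]
  grip_force: 30

```text
time: 26.52
tcp_pos: [0.6347, 0.354, 0.0052]
tool_rot: [[0.951, 0.308, 0.0], [0.308, -0.951, 0.0], [0.0, -0.0, -1.0]]
contact_force: [-0.4, -0.1, 1.3]
opening: 0.0593
```

Call:
arm_command:
  rows:
    - [1,0,0,-15,0,0,0]
    - [1,0,0,-55,0,0,0]
    - [1,0,0,-55,0,0,0.166]
    - [1,-10,57,0,0,0,0]
    - [1,-10,57,0,0,0,0]
    - [1,-10,57,0,0,0,0]
    - [1,-10,57,0,0,0,0]
    - [1,-10,57,0,0,0,0]
    - [1,-10,57,0,0,0,0]
    - [1,-10,57,0,0,0,0]

```text
time: 27.78
tcp_pos: [0.6236, -0.053, 0.131]
tool_rot: [[0.989, 0.146, 0.001], [0.146, -0.989, -0.0], [0.001, 0.0, -1.0]]
contact_force: [0.8, -0.3, -1.5]
opening: 0.0593
```

```bash
python3 - <<'E'
from meas import *
s=sense(); T=s["tool_rot"]; print(s["tcp_pos"],s["opening"],s["contact_force"],"psi",np.degrees(np.arctan2(T[1][0],T[0][0])))
for n in ("w8","w9"):
    im,d,K,t,R=load(n); H=hsv(im); P=cloud(d,K,t,R)
    m=(H[...,1]<50)&(P[...,2]>.007)&(P[...,2]<.045)&(abs(P[...,0]-.618)<.05)&(abs(P[...,1]+.337)<.05)
    m=cv2.morphologyEx(m.astype(np.uint8),cv2.MORPH_OPEN,np.ones((3,3)))
    print(n,m.sum(),ridge(P[m>0],-81.8))
    dk=(H[...,2]<75)&(abs(P[...,2]-.004)<.01)&(abs(P[...,0]-.618)<.065)&(abs(P[...,1]+.337)<.065)
    dk=cv2.morphologyEx(dk.astype(np.uint8),cv2.MORPH_OPEN,np.ones((3,3)))
    v,u=np.nonzero(dk); print("pad",*rect(ray(u,v,K,t,R,.004)))
E
```

```text
[ 0.6236 -0.053   0.131 ] 0.059285803075119214 [ 0.7936 -0.2926 -1.5421] psi 8.413966735151241
w8 2755 {'center': array([ 0.6145, -0.339 ]), 'yaw': np.float64(-81.49185968775818), 'top': np.float64(0.03542965230500722), 'length': np.float64(0.03986848768138945), 'std': np.float64(0.0005045044295147738), 'foot': array([-0.0277,  0.0269])}
pad [ 0.6134 -0.338 ] [96.979  88.9412] -81.6850938796997
w9 2737 {'center': array([ 0.6145, -0.339 ]), 'yaw': np.float64(-81.71393396060104), 'top': np.float64(0.03543461824936093), 'length': np.float64(0.0398920321993772), 'std': np.float64(0.0005301301815947915), 'foot': array([-0.0275,  0.0272])}
pad [ 0.6135 -0.3383] [97.6568 88.7718] -81.68216228485107
```

Call:
arm_command:
  rows:
    - [1,-10,57,0,0,0,0]
    - [1,-10,57,0,0,0,0]
    - [1,-11,57,0,0,0,0]
    - [1,-11,57,0,0,0,0]
    - [1,-10,55,0,0,0,0]
    - [1,0,0,30,0,0,0]
    - [1,0,0,0,0,0,0]
    - [1,0,0,0,0,0,0]
    - [1,0,0,0,0,0,0]

```text
time: 28.9
tcp_pos: [0.6147, -0.3381, 0.1016]
tool_rot: [[0.989, 0.148, 0.002], [0.148, -0.989, -0.001], [0.001, 0.002, -1.0]]
contact_force: [-0.2, 0.9, -1.3]
opening: 0.0588
```

```bash
python3 - <<'E'
from meas import *
s=sense(); T=s["tool_rot"]; print(s["tcp_pos"],s["opening"],s["contact_force"],"psi",np.degrees(np.arctan2(T[1][0],T[0][0])))
im,d,K,t,R=shot("wrist","w14"); s=sense();print(s["tcp_pos"])
E
```

```text
[ 0.6147 -0.3381  0.1016] 0.05880618055873149 [-0.1763  0.9442 -1.3347] psi 8.494853777973988
[ 0.6147 -0.3381  0.1016]
```

View pics/w14.png

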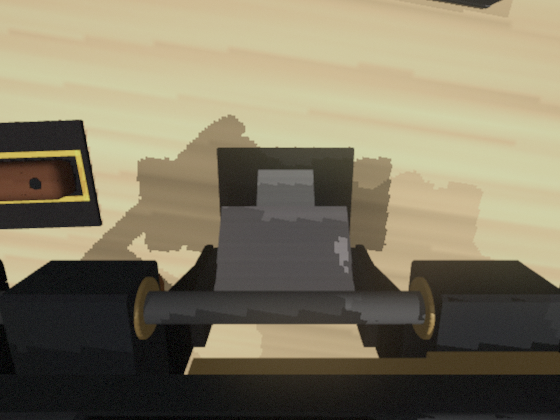

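```bash
cat > rel.py <<'E'
from meas import *
def rel(n,ztcp,psi):
    im,d,K,t,R=load(n); H=hsv(im); P=cloud(d,K,t,R)
    A=np.radians(psi); X=np.array([np.cos(A),np.sin(A)]); Y=np.array([X[1],-X[0]])  # X across ridge, Y along jaw
    s=P[...,:2]@X; w=P[...,:2]@Y; z=P[...,2]
    c=np.array([.6145,-.3388])
    near=(abs(s-c@X)<.06)&(abs(w-c@Y)<.06)&(H[...,1]<60)
    rk=near&(z>.008)&(z<.034)&(s>c@X+.005)
    zt=ztcp-.0052+.0325
    hd=near&(z>zt-.032)&(z<zt-.004); hd[292:]=0; hd[:,:205]=0; hd[:,365:]=0
    out={}
    for nm,m,top in (("rack",rk,.0365),("held",hd,zt)):
        m=cv2.morphologyEx(m.astype(np.uint8),cv2.MORPH_OPEN,np.ones((3,3)))>0
        if m.sum()<50: print(nm,"few",m.sum()); continue
        f=lambda q: z[m]+s[m]*np.cos(q[1])+ (w[m]-np.median(w[m]))*np.sin(q[1]) - q[0]
        r=optimize.least_squares(f,[.6,0],loss="soft_l1",f_scale=.001)
        # sides: per-row extents
        vs=np.unique(np.nonzero(m)[0]); mids=[]; L=[]
        for v in vs:
            u=np.nonzero(m[v])[0]
            if u.max()-u.min()>20: a,b=w[v,u.min()],w[v,u.max()]; mids.append((a+b)/2); L.append(b-a)
        print(nm,m.sum(),"s_ridge",r.x[0]-top,"yaw dev deg",np.degrees(r.x[1]),"w mid",np.median(mids),"len",np.median(L),"z range",z[m].min(),z[m].max(),"s max",s[m].max(), "slope",np.polyfit(s[m],z[m],1)[0])
E
python3 - <<'E'
from rel import *
rel("w14",.1016,8.45)
A=np.radians(8.45);print("tcp s,w",.6147*np.cos(A)-.3381*np.sin(A), .6147*np.sin(A)+.3381*np.cos(A))
E
```

```text
rack 1858 s_ridge 0.5581400005197532 yaw dev deg 0.03521894017112984 w mid 0.42558654606127505 len 0.039291460357159774 z range 0.008028069118818315 0.029435397680611264 s max 0.586894989306842 slope -0.9925457425763524
held 9850 s_ridge 0.557248852799791 yaw dev deg 0.059936830091146705 w mid 0.42495354542590935 len 0.05935585272945759 z range 0.0969686329342816 0.12487531705077007 s max 0.5879103257668091 slope -0.9881353739458977
tcp s,w 0.5583445728123637 0.4247576226637718
```

Call:
arm_command:
  rows:
    - [1,0.9,0.6,30,0,0,0]
    - [1,0,0,25,0,0,0]
    - [1,0,0,10,0,0,0]
    - [1,0,0,0,0,0,0]
    - [1,0,0,0,0,0,0]

```text
time: 29.58
tcp_pos: [0.6156, -0.3396, 0.0365]
tool_rot: [[0.989, 0.147, 0.002], [0.147, -0.989, -0.002], [0.002, 0.002, -1.0]]
contact_force: [-0.3, -0.0, -1.3]
opening: 0.0591
```

```bash
python3 - <<'E'
from rel import *
s=sense(); T=s["tool_rot"]; print(s["tcp_pos"],s["contact_force"],"psi",np.degrees(np.arctan2(T[1][0],T[0][0])))
im,d,K,t,R=shot("wrist","w15"); rel("w15",s["tcp_pos"][2],8.45)
E
```

```text
[ 0.6156 -0.3396  0.0365] [-0.2566 -0.006  -1.2949] psi 8.425492952432961
rack 695 s_ridge 0.5582828701368819 yaw dev deg 0.03550219448171325 w mid 0.42582424502733357 len 0.03837121994811782 z range 0.00800243799227826 0.03390319998148031 s max 0.5884634208518439 slope 2.642798096708249
held 10204 s_ridge 0.5579555977298032 yaw dev deg 0.13786496029145687 w mid 0.4266307332295647 len 0.05960114130247851 z range 0.03181264052859639 0.059757751507025364 s max 0.5887172725317954 slope -0.9779274814337854
```

View pics/w15.png

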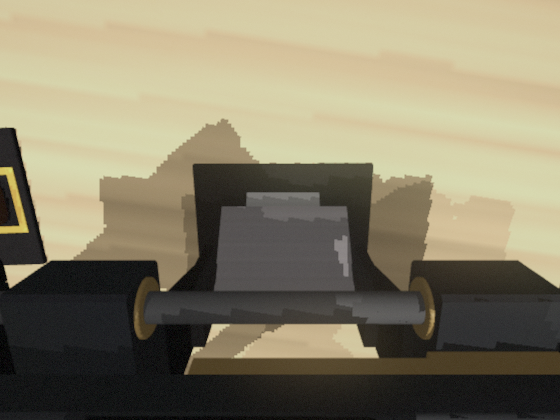

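Call:
arm_command:
  rows:
    - [1,0.3,-0.9,8,0,0,0]
    - [1,0,0,8,0,0,0]
    - [1,0,0,2,0,0,0]
    - [1,0,0,0,0,0,0]
    - [1,0,0,0,0,0,0]

```text
time: 30.25
tcp_pos: [0.615, -0.3383, 0.0171]
tool_rot: [[0.989, 0.146, 0.0], [0.146, -0.989, -0.0], [0.0, 0.0, -1.0]]
contact_force: [-0.1, -0.2, -1.7]
opening: 0.059
```

Call:
arm_command:
  rows:
    - [1,0,0,1.2,0,0,0]
    - [1,0,0,0.8,0,0,0]
    - [1,0,0,0,0,0,0]

```text
time: 30.62
tcp_pos: [0.6151, -0.3382, 0.0153]
tool_rot: [[0.989, 0.146, 0.001], [0.146, -0.989, -0.0], [0.001, 0.0, -1.0]]
contact_force: [0.4, 0.2, -1.4]
opening: 0.0594
```

```bash
python3 - <<'E'
from rel import *
s=sense(); T=s["tool_rot"]; print(s["tcp_pos"],s["contact_force"],"psi",np.degrees(np.arctan2(T[1][0],T[0][0])))
im,d,K,t,R=shot("wrist","w16"); rel("w16",s["tcp_pos"][2],8.45)
# absolute side extents of pad at the front
cv2.imwrite("pics/w16c.png",cv2.resize(im[150:300,180:400,::-1],None,fx=3,fy=3,interpolation=2))
E
```

```text
[ 0.6151 -0.3382  0.0153] [ 0.3789  0.1662 -1.3982] psi 8.409541968505353
rack 8257 s_ridge 0.5636561965206754 yaw dev deg 0.30573432390126093 w mid 0.42520946721610076 len 0.05968157329883336 z range 0.008041604572369715 0.033988637717374426 s max 0.5885696619352928 slope -0.9338929583003676
held 10262 s_ridge 0.5576151929985145 yaw dev deg 0.27040483787784886 w mid 0.425235100282739 len 0.059640755700127335 z range 0.010909667402309975 0.03857300610723852 s max 0.5885696619352928 slope -0.9757088545890612
```

View pics/w16c.png

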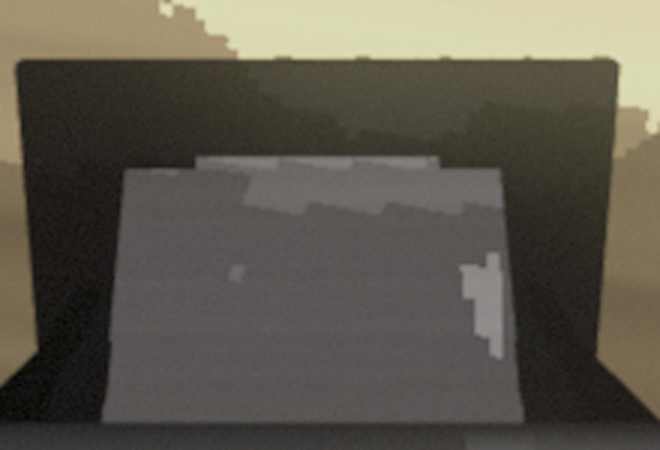

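Call:
arm_command:
  rows:
    - [1,0,0.8,0,0,0,0]
    - [1,0,0,0.6,0,0,0]
    - [1,0,0,0,0,0,0]
    - [1,0,0,0,0,0,0]

```text
time: 31.18
tcp_pos: [0.6155, -0.339, 0.015]
tool_rot: [[0.989, 0.146, 0.001], [0.146, -0.989, -0.0], [0.001, 0.0, -1.0]]
contact_force: [1.5, 1.5, 3.1]
opening: 0.0589
```

Call:
arm_command:
  rows:
    - [0.2,0,0,0,0,0,0]
    - [-0.5,0,0,0,0,0,0]
    - [-1,0,0,0,0,0,0]
    - [-1,0,0,0,0,0,0]
    - [-1,0,0,0,0,0,0]
    - [-1,0,0,0,0,0,0]

```text
time: 31.92
tcp_pos: [0.6149, -0.339, 0.0144]
tool_rot: [[0.989, 0.146, -0.0], [0.146, -0.989, 0.0], [-0.0, -0.0, -1.0]]
contact_force: [0.1, -0.2, 0.3]
opening: 0.0865
```

```bash
python3 - <<'E'
from rel import *
s=sense(); print(s["tcp_pos"],s["contact_force"],s["opening"])
im,d,K,t,R=shot("wrist","w17")
cv2.imwrite("pics/w17c.png",cv2.resize(im[150:300,180:400,::-1],None,fx=3,fy=3,interpolation=2))
E
```

```text
[ 0.6149 -0.339   0.0144] [ 0.0844 -0.2404  0.2848] 0.0864682158456526
```

View pics/w17c.png

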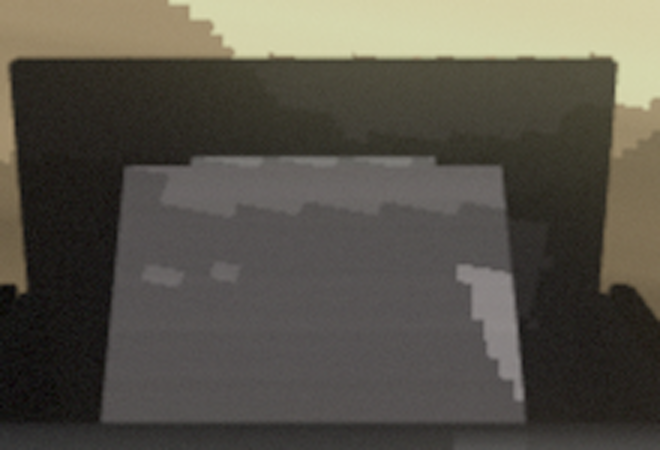

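Call:
arm_command:
  rows:
    - [-1,0,0,-20,0,0,0]
    - [-1,0,0,-50,0,0,0]
    - [-1,0,0,-60,0,0,0]
    - [-1,0,0,-60,0,0,0]
    - [-1,-20,-50,-20,0,0,0]
    - [-1,0,0,0,0,0,0]
    - [-1,0,0,0,0,0,0]
    - [-1,0,0,0,0,0,0]

```text
time: 32.98
tcp_pos: [0.5881, -0.2932, 0.2242]
tool_rot: [[0.989, 0.146, -0.0], [0.146, -0.989, -0.0], [-0.0, 0.0, -1.0]]
contact_force: [-0.7, 0.3, 0.2]
opening: 0.0874
```

```bash
python3 - <<'E'
from rel import *
s=sense(); print(s["tcp_pos"],s["contact_force"],s["opening"])
im,d,K,t,R=shot("wrist","w18"); H=hsv(im); P=cloud(d,K,t,R)
m=(H[...,1]<60)&(P[...,2]>.012)&(P[...,2]<.055)&(abs(P[...,0]-.6145)<.05)&(abs(P[...,1]+.339)<.05)
m=cv2.morphologyEx(m.astype(np.uint8),cv2.MORPH_OPEN,np.ones((3,3)))
print(m.sum(),ridge(P[m>0],-81.8))
shot("scene","s2")
im,*_=shot("top","t2")
cv2.imwrite("pics/t2c.png",cv2.resize(im[155:265,120:470,::-1],None,fx=2.25,fy=2.25,interpolation=2))
a=cv2.imread("pics/s2.png"); cv2.imwrite("pics/s2c.png",cv2.resize(a[120:330,170:400],None,fx=2.8,fy=2.8,interpolation=2))
E
```

```text
[ 0.5881 -0.2932  0.2242] [-0.7081  0.2795  0.1937] 0.08739150849247265
3283 {'center': array([ 0.6153, -0.3385]), 'yaw': np.float64(-81.56948274505976), 'top': np.float64(0.04124703857615313), 'length': np.float64(0.05931255406700586), 'std': np.float64(0.0005041089876515262), 'foot': array([-0.0279,  0.0285])}
```

View pics/w18.png

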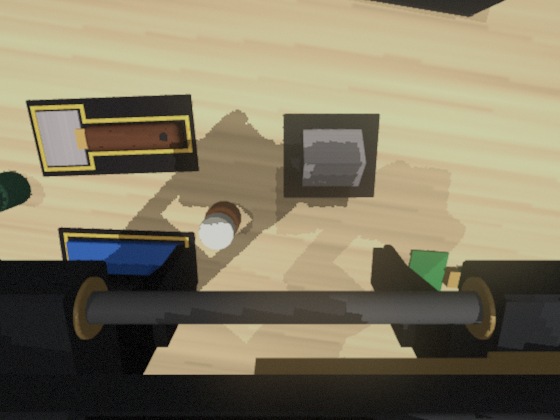

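View pics/s2c.png

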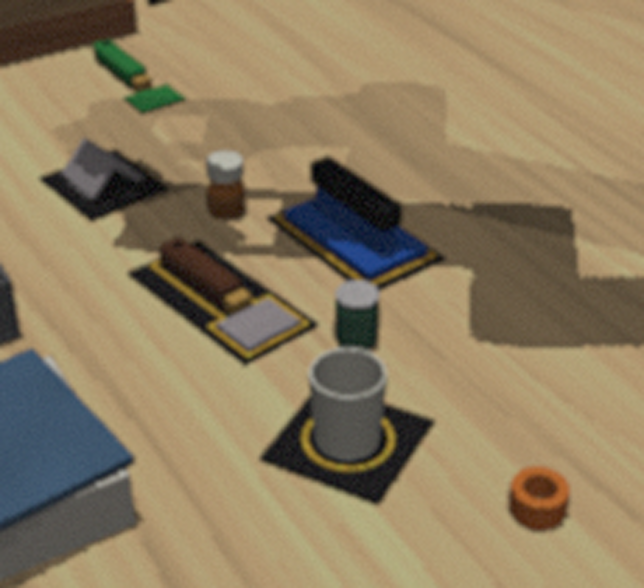

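View pics/t2c.png

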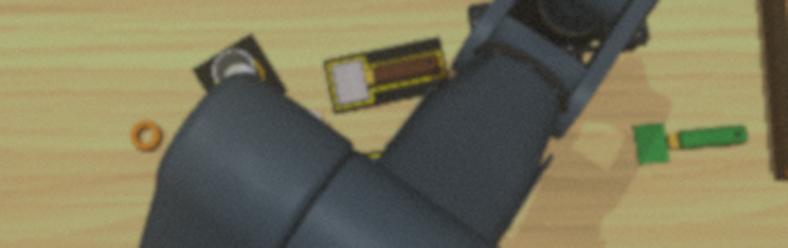

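```bash
python3 - <<'E'
from rel import *
im,d,K,t,R=load("w12"); H=hsv(im); P=cloud(d,K,t,R)
b=(H[...,0]>98)&(H[...,0]<130)&(H[...,1]>90)&(abs(P[...,2]-.014)<.012); b[230:]=0;b[:,230:]=0
b=cv2.morphologyEx(b.astype(np.uint8),cv2.MORPH_OPEN,np.ones((2,2)))
v,u=np.nonzero(b); print("float plate",*rect(ray(u,v,K,t,R,.014)))
pm=(abs(P[...,2]-.006)<.012)&((H[...,2]<70)|((H[...,1]>100)&(H[...,0]>17)&(H[...,0]<32)&(P[...,2]>.0015)))
pm[230:]=0
bar=(P[...,2]>.055)&(P[...,2]<.075)&(H[...,2]<90);bar[230:]=0;bar[:,230:]=0
bar=cv2.morphologyEx(bar.astype(np.uint8),cv2.MORPH_OPEN,np.ones((3,3))); print("bar",bar.sum(),*rect(P[bar>0]))
dk=(H[...,2]<80)&(P[...,2]<.009)&(P[...,2]>-.004); dk[:30]=0;dk[225:]=0
dk=cv2.morphologyEx(dk.astype(np.uint8),cv2.MORPH_OPEN,np.ones((2,2)))
for nm,c0,c1 in (("float pad",60,190),("scr pad",232,335)):
    k=dk.copy(); k[:,:c0]=0;k[:,c1:]=0
    n,l,st,_=cv2.connectedComponentsWithStats(k); k=np.isin(l,[i for i in range(1,n) if st[i,4]>60])
    v,u=np.nonzero(k); print(nm,*rect(ray(u,v,K,t,R,.004)))
bl=(H[...,1]<45)&(H[...,2]>70)&(abs(P[...,2]-.007)<.006); bl[:40]=0;bl[110:]=0;bl[:,:245]=0;bl[:,325:]=0
bl=cv2.morphologyEx(bl.astype(np.uint8),cv2.MORPH_OPEN,np.ones((3,3))); v,u=np.nonzero(bl); c,wh,a=rect(ray(u,v,K,t,R,.007)); print("blade",c,wh,a,"scr ctr",c-.0535*np.array([np.cos(np.radians(100.4)),np.sin(np.radians(100.4))]))
cv2.imwrite("pics/w12c.png",cv2.resize(im[20:230,50:350,::-1],None,fx=2.6,fy=2.6,interpolation=2))
E
```

```text
float plate [ 0.4555 -0.1289] [129.1041  71.3377] -83.57611227035522
bar 4640 [ 0.4526 -0.1288] [111.4081  25.655 ] -83.74684572219849
float pad [ 0.4546 -0.1289] [153.3594  91.5313] -83.88257455825806
scr pad [ 0.6036 -0.1095] [166.0564  78.4539] -79.63369464874268
blade [ 0.5934 -0.0573] [57.3282 43.7867] 10.325960159301758 scr ctr [ 0.603  -0.1099]
```

View pics/w12c.png

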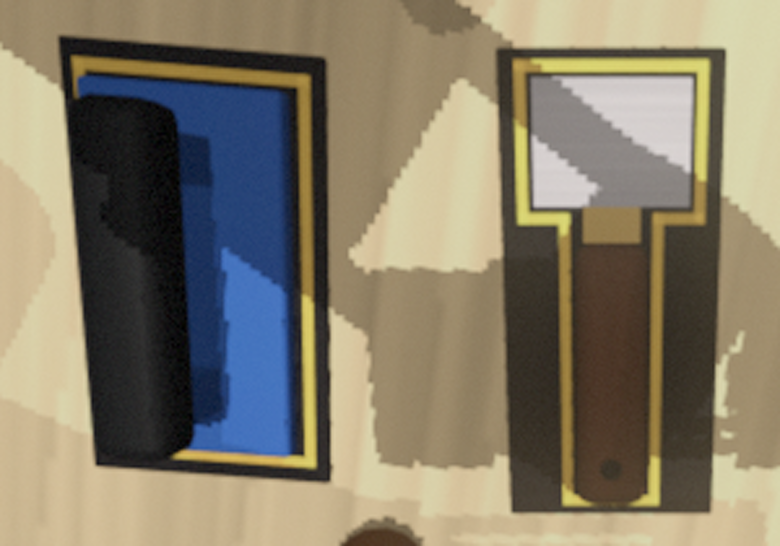

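```bash
python3 - <<'E'
from plant import *
print(sense()["time"], sense()["contact_force"]); print(job_done())
E
```

```text
33.125 [ 0.50688747 -0.40125363  0.28415123]
the job is handed in; nothing more can be done
None
```

All four things are put away in the order you gave, and I handed the job in at about 33 s with the gripper open and clear. I don't know the verdict, because `job_done` reports none.

The last camera checks showed:

- **Cup:** it stands upright inside the ring. Its rim centre is 1 to 3 mm from the ring centre; the ring fits themselves differed by about 2 mm between two pictures.
- **Float:** it lies flat in the rectangle, within about 1 mm of the pad centre and 0.3° of its direction.
- **Scraper:** the brown one, not the green look-alike, lies in its outline with the blade on the blade end, within about 1 mm.
- **Loose angle:** it sits on the fixed angle within about 1 mm, with the ridges about 0.1° apart. The ridge top measured 41.2 mm against 42.2 mm expected. The same ridge fit also read about 1 mm low on the loose angle and on the bare rack, so I take the legs as lying flush.
- **Jar:** I did not touch it. It was still upright in its place in the last pictures, judged by eye and not measured again.

No check failed. The overhead camera's last view was partly blocked by the arm, so the float, angle and jar were checked with the wrist and scene cameras.

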